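Set quarter-turn guide studs in a slotted rail

TASK

Set up the tray guides for the next run: tilt the parts bin fully forward and take out every guide stud in it. Fit each one in the slotted rail, one to a station: drop its head through the entry opening, slide it along the slot to a station and turn it a quarter turn so that its grip bar lies across the rail on the station line and it is locked there (any stations will do, but a locked stud blocks the way to those beyond it). When all the studs are locked, tilt the bin fully shut, and do not disturb the scraper or the steel coupon.

Things in the scene. Friction and masses are not known exactly. Their poses are not given: they have to be found in the camera images.
- bin (a joint): tilt of the white parts bin on its bottom pivot, rad: 0 shut, 0.6 fully forward (towards the cabinet's -x, where the robot is). It stays where it is left; about 5 N at the handle moves it.
- cabinet: white cabinet that holds the bin, 310 mm wide (y), 140 deep, 156 high, fixed to the bench; origin on the bench under the bin's pivot line, in the front plane, mid width; x points front to back, y along the width. Its roof (underside 150, top 156 mm above the bench) starts 10 mm behind the pivot line and covers the studs while the bin is shut.
- bin_handle (a point): middle of the bin's handle, a round steel bar 10 mm across and 120 mm long along the cabinet's y, 45 mm off the face of the bin's front panel (clear gap 40 mm); it can be pinched from above. Panel top is 10 mm above it. Shut, it lies 45 mm in front of and 115 mm above the pivot.
- bin_hinge (a point): middle of the bin's pivot axis (along the cabinet's y), 20 mm above the bench; the axes turn with the bin.
- rail: aluminium T-slot rail fixed to the bench, 300 mm long (y) plus a foot at each end, 64 wide (x), 20 high; origin under its centre. Slot along y in the middle: mouth 10.5 mm wide through the 5 mm thick top; below it a channel 18 wide, 9 high, floor 6 mm above the bench. A seated stud stands on that floor: middle of its grip bar 49 mm above the bench.
- entry (a point): centre of the entry opening, at the top face of the rail, 120 mm from the rail's centre on its -y side: 34 mm long (rail y) x 18 mm wide, the only place where a head passes, with the head lengthwise along the rail.
- station1 (a point): centre of station 1, at the top face of the rail, 80 mm from the entry opening along the rail's +y; a pair of black lines across the rail marks it. Beneath the top there is a pocket 36 mm (along) x 33 mm (across) in which the head can be turned, either way; with the head across it can neither slide nor lift out.
- station2 (a point): centre of station 2, at the top face of the rail, 160 mm from the entry opening along the rail's +y; a pair of black lines across the rail marks it. Beneath the top there is a pocket 36 mm (along) x 33 mm (across) in which the head can be turned, either way; with the head across it can neither slide nor lift out.
- station3 (a point): centre of station 3, at the top face of the rail, 240 mm from the entry opening along the rail's +y; a pair of black lines across the rail marks it. Beneath the top there is a pocket 36 mm (along) x 33 mm (across) in which the head can be turned, either way; with the head across it can neither slide nor lift out.
- stud0_grip (a point): guide stud, 54 mm tall, 60 g; point = middle of its black grip bar (40 mm long x, 12 thick y, 22 high), z up the shank, 43 mm above the foot, 11 below the top. Foot: steel T-head 26 (x) x 14 (y) x 6 mm high; shank 7 mm across; collar 26 mm across, 3 thick, underside 15.5 mm above the foot. May be absent.
- stud1_grip (a point): a guide stud just like stud0. Stored upright in the bin's rack, bar along the cabinet's x, collar resting on the rack, head hanging 15.5 mm deep in an oblong nest (30 x 18 mm); fences 45 mm apart, up to half the bar's height, stand before and behind the bars; it leans with the bin (some degrees of play) and is drawn out along its own axis by 20 mm or more. May be absent.
- stud2_grip (a point): a guide stud just like stud0. The three nests are 80 mm apart along the cabinet's y, one level with the hinge point; with the bin shut, the grip-bar middles are 35 mm behind and 107.5 mm above the pivot. May be absent.
- scraper: bystander: a white scraper with a steel blade, 280 mm long, lying on the bench nearer the robot.
- coupon: bystander: a small steel test coupon, 45 x 30 x 8 mm, lying on the bench about the middle.

How it is judged:
On the way, in this order (a step that is already met when the one before it is completed fails the run):
1. the bin is tilted fully forward (value of joint bin above 0.5 rad), for 0.2 s.
2. every stud is seated in the slot at a station with its bar across the rail ((horizontal distance between stud0_grip and station1 below 0.014 m or horizontal distance between stud0_grip and station2 below 0.014 m or horizontal distance between stud0_grip and station3 below 0.014 m) and angle between the x axis of each of stud0_grip, stud1_grip, stud2_grip and the x axis of rail, either way round below 0.35 rad and z of stud0_grip in the frame of rail between 0.043 and 0.056 m and angle between each of stud0_grip, stud1_grip, stud2_grip's own z axis and vertical below 0.2 rad and (horizontal distance between stud1_grip and station1 below 0.014 m or horizontal distance between stud1_grip and station2 below 0.014 m or horizontal distance between stud1_grip and station3 below 0.014 m) and z of stud1_grip in the frame of rail between 0.043 and 0.056 m and (horizontal distance between stud2_grip and station1 below 0.014 m or horizontal distance between stud2_grip and station2 below 0.014 m or horizontal distance between stud2_grip and station3 below 0.014 m) and z of stud2_grip in the frame of rail between 0.043 and 0.056 m), for 0.2 s.
At the end, for the whole second after the job is handed in: Every stud present stands upright (within 0.2 rad) and seated in the slot within 14 mm of the centre of a station of its own, bar across the rail within 0.35 rad, grip-bar middle 43 to 56 mm above the rail's underside; the bin is shut (joint below 0.06 rad) (all of step 2 and value of joint bin below 0.06 rad); the robot touches nothing.
It fails at once if the scraper or the coupon is pushed more than 40 mm from its place (distance of any of scraper, coupon from where it was at the start of the episode above 0.04 m).
Of stud0, stud1, stud2 only 2 to 3 are there at a start; the rules pass over those that are not, and their reading is None.
At some moment in a run one of stud0, stud1, stud2 may be knocked a few centimetres aside while the robot is not near it.
It also fails if it takes over 210 s, if anything falls off the work surface, if the arm or the gripper's body presses on something with over 40 N, if the wrist force passes 120 N, or if a joint passes its speed limit or range.

ROBOT

A 6-joint arm with a two-finger parallel gripper is mounted at the origin on the work surface. World frame = base frame: x ahead of the robot, y to its left, z up, the work surface at z = 0. Lengths are in m, angles in rad, forces in N, time in s.
With the tool pointing down it reaches from about 0.3 to 0.825 m from the base axis. Payload 5.4 kg.
Tool frame: the origin (TCP) lies on the centre line of the jaws, within the pads' length; the fingertips stand robot.nose_length ahead of it and the grasp point (between the pads) lies 11 mm behind it (robot.nose_length is the distance from the TCP to the fingertips, in m); z points along the fingers, y is the line along which they close (so a half turn about z gives the same grasp; the last joint's range is limited). The gripper opens to 92 mm and grips with 3 to 60 N. Pads are 20 mm wide; open, the fingers measure 128 mm over their backs; the gripper's body (75 mm by 189 mm) begins 69 mm behind the grasp point.
Start: joints at [-0.21, 0.158, 1.597, -0, 1.386, -0.21], TCP at [0.575, -0, 0.223] pointing down, gripper open.
Joint ranges: [-2.91, 2.91], [-0.94, 2.29], [0.18, 2.7], [-1.29, 4.43], [0.17, 2.64], [-3, 3]. Speed limits (rad/s): [2.57, 2.57, 3.14, 3.14, 3.14, 3.14].

INTERFACE

Orientations are given as a rotation vector (axis times angle).
In Python, from workcell import robot gives the robot as it stands. The module is installed in compiled form; this text tells all that it offers.
- The arm moves only by the tool play_rows, never from a script. Its argument "targets" is text: rows parted by semicolons, each of 5 numbers parted by spaces: the shift along the tool's x, y, z in m, then the turn about the tool's z in rad, then the opening, from -1 (shut) to 1 (fully open). A call has exactly 8 rows; each row shifts and turns the commanded pose from where the row before left it, along the tool's axes as they then stand; what a row does not reach is not made up. A row lasts 1/12 s, in which the tool goes at most 41.7 mm and 7.16 degrees, less where a joint would pass 70% of its speed; a pose out of reach is approached as far as the arm can. A call with a gripper value outside its range is refused whole. The fingers move at their own pace and stop on an object; "force" is the grip in N (left out, the last holds). Time passes only in rows, so rows that do not move let the fingers close, or fill a call up. It gives the time, the measured TCP pose, the force, the opening and the grip force at its end, in the units of the state.
- robot.get_state(): the state, without advancing time (a new reading comes with each control period).
- robot.snapshot(name): name is "scene" or "side" or "wrist"; returns a dict with "img" (400x640x3 uint8, red, green, blue), "fx", "fy", "cx", "cy" (pixels), "rvec" (rotation vector, rad) and "tvec" (3), from world to camera coordinates, as OpenCV has them. Camera axes: x right, y down, z forward; pixel columns grow to the right and rows downward; lengths in m; the calibration is good to about 2 mm. A picture is of the moment at which its call begins. There is no depth.
- robot.close_job(): hands the job in; it is judged then, once.
Trained networks look in a picture, given as the dict that the camera call returned (one of the last four; its "shot" number tells which), for a name from the list of things; names that differ only in an ending like _2 or _b are one class to them, and where a whole thing is asked for, a point or a joint stands for the part that bears it (a point fixed in the world has none). Each returns a list of dicts, best first, with "conf" (0 to 1); they miss things now and then, are a little off and sometimes report something else, mostly with a low value. They report only what shows in the picture. A call takes as long as a camera call.
- robot.outline_of(picture, query): "region" (400x640 bool, what is visible of it) and "point" ([row, column] in pixels, amid what is visible of it).
The state is a dict: "t": time; "joint_pos": joint angles; "joint_velocities": joint speeds; "joint_efforts": joint torques, N m; "tool_pos": TCP position; "orientation": TCP orientation; "contact_force": force on the tool from outside, world axes, zero at the start; "wrist_torque": the same for the moment, N m; "width": opening from 0.0 (shut) to 1.0 (fully open); "grip_force": force on a finger pad.
Only numpy, scipy, OpenCV 4.12 (cv2) and the standard library are available. Lean on these libraries where they do the work, as an engineer would, in place of code of your own. Each camera call takes 0.05 s, during which the arm holds its last target. There are 200 camera calls.

## Working session

There is one attempt and no reset: what is moved stays moved. The work goes in short steps, Python scripts to look and compute and a tool call to move; the robot and the scene stay as the last step left them, time stands still between calls to the robot, and variables do not carry over. Pictures are saved under pics/ and viewed, at most 14 in all, crops included, and the job is handed in when it is done.

Besides the shell and the picture viewer there is one more tool, called as name(argument=value, ...), one argument or row to a line, values as JSON. play_rows: Moves the arm, as the interface text tells. Its arguments: {"type":"object","properties":{"targets":{"type":"string"},"force":{"type":"number"}},"required":["targets"]}

```bash
mkdir -p pics; python3 - <<'E'
from workcell import robot
import cv2, numpy as np
s=robot.get_state(); print({k:np.round(v,3) for k,v in s.items()}); print(robot.nose_length)
for n in ["scene","side","wrist"]:
    p=robot.snapshot(n); cv2.imwrite(f"pics/{n}0.png",p["img"][:,:,::-1])
    R=cv2.Rodrigues(np.array(p["rvec"]))[0]; print(n,p["fx"],p["cx"],p["cy"],"cam",np.round(-R.T@p["tvec"],3),np.round(R[2],2))
    if n!="wrist":
        for q in ["cabinet","rail","stud0_grip","scraper","coupon","bin_handle","bin"]:
            print(q,[(round(d["conf"],2),np.round(d["point"]),int(d["region"].sum())) for d in robot.outline_of(p,q)[:4]])
E
```

```text
{'t': np.float64(0.0), 'joint_pos': array([-0.21 ,  0.159,  1.598, -0.   ,  1.386, -0.21 ]), 'joint_velocities': array([ 0.001,  0.001,  0.001,  0.   ,  0.001, -0.001]), 'joint_efforts': array([ 0.0000e+00, -3.8557e+01, -3.2210e+01,  7.0000e-02,  3.8000e-02,
       -0.0000e+00]), 'tool_pos': array([0.574, 0.   , 0.222]), 'orientation': array([-2.22e+00, -2.22e+00,  2.00e-03]), 'contact_force': array([-0.69 , -0.146, -0.434]), 'wrist_torque': array([-0.02 , -0.019,  0.009]), 'grip_force': np.float64(0.0), 'width': np.float64(1.001)}
0.008
scene 398.5073866551922 317.15270497167825 200.02147545930245 cam [0.623 0.456 0.941] [-0.16 -0.48 -0.87]
cabinet [(0.55, array([315., 278.]), 12144)]
rail [(0.76, array([192., 273.]), 966)]
stud0_grip []
scraper [(0.63, array([312., 428.]), 1528)]
coupon [(0.65, array([223., 325.]), 178)]
bin_handle [(0.92, array([305., 312.]), 1202), (0.44, array([310., 429.]), 1621)]
bin [(0.69, array([308., 315.]), 1072)]
side 378.4715365000975 312.82382334671274 195.38086397552166 cam [-0.014 -0.479  0.558] [ 0.58  0.61 -0.54]
cabinet [(0.61, array([154., 309.]), 7676)]
rail [(0.75, array([283., 450.]), 5433)]
stud0_grip []
scraper [(0.57, array([216., 197.]), 1058)]
coupon [(0.67, array([235., 309.]), 185)]
bin_handle [(0.88, array([163., 290.]), 3210)]
bin [(0.7, array([161., 291.]), 3315)]
wrist 300.782666375173 320.6803285390471 197.0824009266825 cam [0.576 0.075 0.385] [ 0.   -0.26 -0.96]
```

View pics/scene0.png

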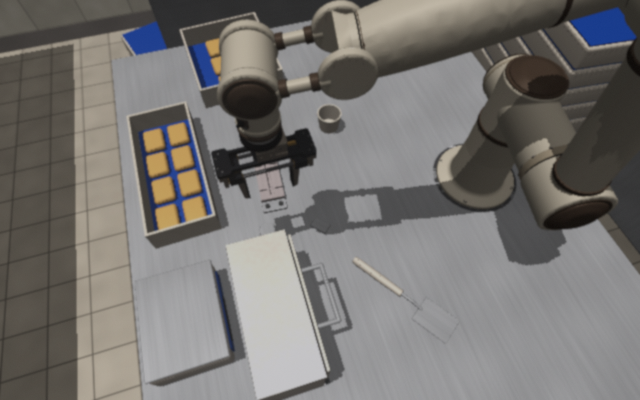

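View pics/side0.png

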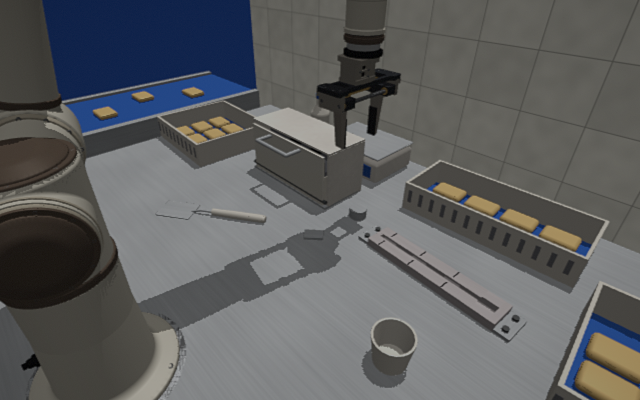

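Scene: cabinet with handle at (325,295), rail under the gripper at (272,190), scraper (410,300). Side: the whole rail is visible from (365,235) to (515,325), with the entry at its near (right) end (490,300); the coupon is at (312,236).

```bash
python3 - <<'E'
import cv2, numpy as np
im=cv2.imread("pics/side0.png"); c=cv2.resize(im[210:350,340:540],None,fx=4,fy=4,interpolation=cv2.INTER_CUBIC); cv2.imwrite("pics/side_rail.png",c)
E
```

```text
(no output)
```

View pics/wrist0.png

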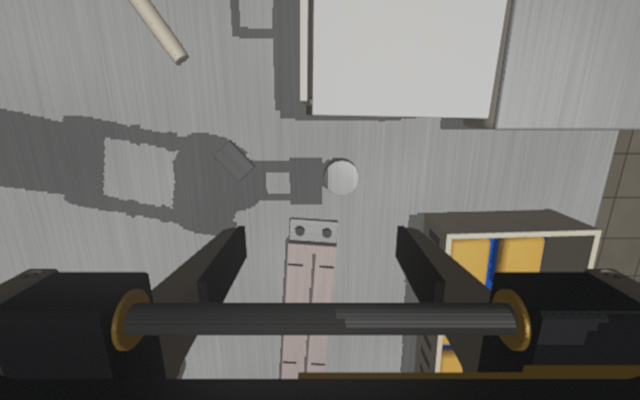

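View pics/side_rail.png

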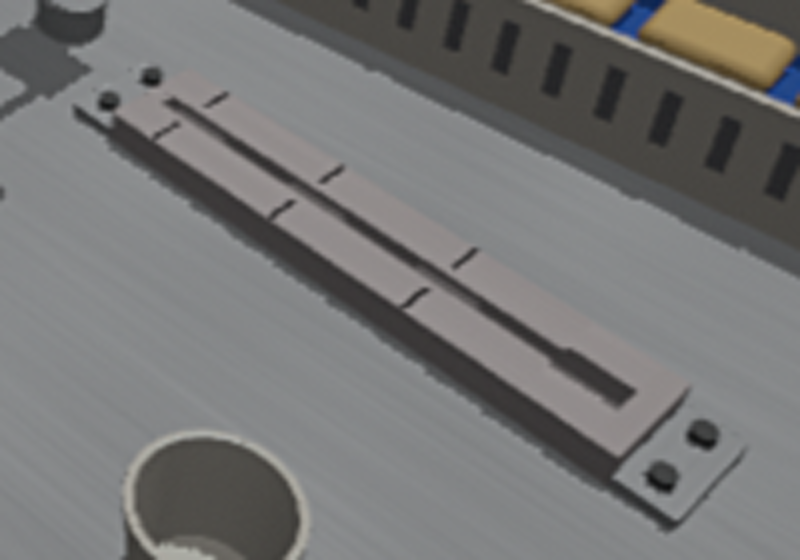

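Wrist: station 3 ticks at (296,265)/(325,268), station 2 at (290,362)/(318,364), roof corners (313,114)/(495,118). Side crop: stations centred at (440,278), (307,192), (191,115), entry at (594,377).

```bash
cat > h.py <<'E'
import numpy as np, cv2
from scipy.optimize import least_squares
def proj(P,cam):
    return cv2.projectPoints(np.array(P,float).reshape(-1,3),np.array(cam["rvec"]),np.array(cam["tvec"]),np.array([[cam["fx"],0,cam["cx"]],[0,cam["fy"],cam["cy"]],[0,0,1.]]),None)[0].reshape(-1,2)
def W(q,L):
    x,y,a=q[:3]; L=np.array(L,float).reshape(-1,3); c,s=np.cos(a),np.sin(a)
    return np.c_[x+c*L[:,0]-s*L[:,1], y+s*L[:,0]+c*L[:,1], L[:,2]]
def ray(px,cam,z):
    K=np.array([[cam["fx"],0,cam["cx"]],[0,cam["fy"],cam["cy"]],[0,0,1.]]); R=cv2.Rodrigues(np.array(cam["rvec"]))[0]
    c=-R.T@np.array(cam["tvec"]); d=R.T@np.linalg.solve(K,[px[0],px[1],1]); return c+d*(z-c[2])/d[2]
E
python3 - <<'E'
from workcell import robot
from h import *
import json
C={n:robot.snapshot(n) for n in("scene","side","wrist")}
cr=lambda x,y:((x+.5)/4-.5+340,(y+.5)/4-.5+210)
z=.02
obs=[("side",(0,-.12,z),cr(594,377)),("side",(0,-.04,z),cr(440,278)),("side",(0,.04,z),cr(307,192)),("side",(0,.12,z),cr(191,115)),
("side",(-.032,-.15,z),cr(618,458)),("side",(.032,-.15,z),cr(688,388)),("wrist",(0,.12,z),(311,266.5)),("wrist",(0,.04,z),(304,363)),]
f=lambda q,obs:np.concatenate([proj(W(q,l),C[n])[0]-p for n,l,p in obs])
r=least_squares(f,[.6,-.0,0],args=(obs,),loss="soft_l1");print("rail",r.x.round(4),f(r.x,obs).reshape(-1,2).round(1).tolist())
z=.156
o2=[("wrist",(.01,-.155,z),(313,114)),("wrist",(.14,-.155,z),(495,118)),("scene",(.14,-.155,z),(228,245)),("scene",(.01,-.155,z),(290,233)),("scene",(.01,.155,z),(326,378)),("scene",(.14,.155,z),(256,397))]
c=least_squares(f,[.6,.3,0],args=(o2,),loss="soft_l1");print("cab",c.x.round(4),f(c.x,o2).reshape(-1,2).round(1).tolist())
q=c.x
print("handle",W(q,[(-.045,0,.135)]).round(4),[proj(W(q,[(-.045,0,.135)]),C[n]).round() .tolist() for n in("scene","side")])
print("handle fwd",W(q,[(-.045*np.cos(.6)-.115*np.sin(.6),0,.02+.115*np.cos(.6)-.045*np.sin(.6))]).round(4))
print("stations",W(r.x,[(0,y,.02) for y in(-.12,-.04,.04,.12)]).round(4))
m=robot.outline_of(C["side"],"coupon")[0]["point"]; print("coupon",ray(m[::-1],C["side"],.004).round(3))
m=robot.outline_of(C["side"],"scraper")[0]["point"]; print("scraper",ray(m[::-1],C["side"],.01).round(3))
E
```

```text
rail [ 0.5507 -0.2417 -0.0892] [[-0.5, 0.7], [0.1, 0.1], [0.4, -0.3], [0.6, -0.2], [-0.4, 0.3], [1.0, -0.5], [-1.6, 0.3], [0.9, -45.2]]
cab [ 0.5636  0.2303 -0.0191] [[0.2, 0.4], [-5.3, -0.0], [-3.3, 0.8], [-6.1, -2.8], [0.3, 0.7], [-0.2, 4.8]]
handle [[0.5186 0.2312 0.135 ]] [[[329.0, 293.0]], [[271.0, 147.0]]]
handle fwd [[0.4615 0.2323 0.0895]]
stations [[ 0.54   -0.3612  0.02  ]
 [ 0.5471 -0.2815  0.02  ]
 [ 0.5543 -0.2019  0.02  ]
 [ 0.5614 -0.1222  0.02  ]]
coupon [0.455 0.019 0.004]
scraper [0.297 0.269 0.01 ]
```

play_rows(
  targets="0.0385 -0.0092 0 0 -0.26;0.0385 -0.0092 0 0 -0.26;0.0385 -0.0092 0 0 -0.26;0.0385 -0.0092 0 0 -0.26;0.0385 -0.0092 0 0 -0.26;0.0385 -0.0092 0 0 -0.26;0 0 0.02 0 -0.26;0 0 0 0 -0.26",
  force=20,
)

```text
t: 1.77
tool_pos: [0.5174, 0.2326, 0.1997]
orientation: [-2.215, -2.224, 0.006]
contact_force: [-0.4, -0.5, -1.0]
width: 0.442
grip_force: 0.0
```

```bash
python3 - <<'E'
from workcell import robot
from h import *
s=robot.get_state(); print(s["tool_pos"],s["width"])
w=robot.snapshot("wrist"); d=robot.snapshot("side"); c=robot.snapshot("scene")
cv2.imwrite("pics/a.png",np.vstack([w["img"],]).astype(np.uint8)[:,:,::-1])
cv2.imwrite("pics/b.png",np.hstack([cv2.resize(d["img"][70:220,220:380],None,fx=2.5,fy=2.5),cv2.resize(c["img"][200:350,240:400],None,fx=2.5,fy=2.5)])[:,:,::-1])
E
```

```text
[0.51735184 0.23255101 0.19965382] 0.4416471983126767
```

View pics/b.png

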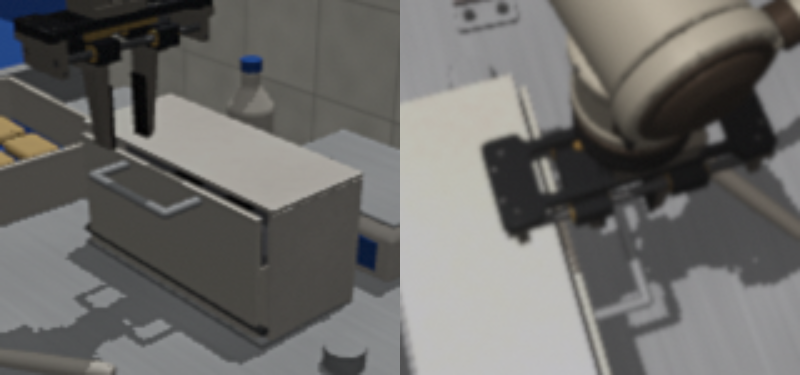

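Side crop shows the handle bar centred at full-image (269,148), within 2 px of the prediction; fingers are above it.

play_rows(
  targets="0 0 0 0 -0.26;0 0 0 0 -0.26;0 0 0.025 0 -0.26;0 0 0.02 0 -0.26;0 0 0.02 0 -0.26;0 0 0 0 -0.26;0 0 0 0 -0.6;0 0 0 0 -1",
  force=20,
)

```text
t: 2.58
tool_pos: [0.5209, 0.2308, 0.1392]
orientation: [2.221, 2.22, 0.003]
contact_force: [0.1, -0.0, 0.4]
width: 0.249
grip_force: 0.0
```

play_rows(
  targets="0 0 0 0 -1;0 0 0 0 -1;0 0 0 0 -1;0 0 0 0 -1;0 0 0 0 -1;0 0 0 0 -1;0 0 0 0 -1;0 0 0 0 -1",
)

```text
t: 3.25
tool_pos: [0.5165, 0.231, 0.1392]
orientation: [-2.217, -2.218, 0.01]
contact_force: [-14.8, -2.2, 11.3]
width: 0.1
grip_force: 20.0
```

play_rows(
  targets="0 -0.0057 0.0025 0 -1;0 -0.0056 0.0026 0 -1;0 -0.0053 0.003 0 -1;0 -0.0053 0.0031 0 -1;0 -0.0051 0.0036 0 -1;0 -0.005 0.0036 0 -1;0 -0.0046 0.0041 0 -1;0 -0.0046 0.0041 0 -1",
)

```text
t: 3.92
tool_pos: [0.4796, 0.2317, 0.1152]
orientation: [2.221, 2.221, 0.004]
contact_force: [-8.7, -0.4, 15.4]
width: 0.103
grip_force: 20.0
```

play_rows(
  targets="0 -0.0042 0.0045 0 -1;0 -0.0042 0.0046 0 -1;0 -0.0038 0.0049 0 -1;0 -0.0037 0.0049 0 -1;0 -0.002 0.003 0 -1;0 0 0 0 -1;0 0 0 0 -1;0 0 0 0 -1",
)

```text
t: 4.58
tool_pos: [0.4594, 0.232, 0.091]
orientation: [-2.219, -2.219, 0.002]
contact_force: [-10.9, 2.2, 10.1]
width: 0.099
grip_force: 20.0
```

```bash
python3 - <<'E'
from workcell import robot
s=robot.get_state(); print(s["tool_pos"],s["contact_force"],s["width"],s["grip_force"])
E
```

```text
[0.45941949 0.23195764 0.09103769] [-10.89975643   2.17078751  10.11101051] 0.09895160930053018 20.010280162096024
```

play_rows(
  targets="0 0 0 0 -0.65;0 0 0 0 -0.65;0 0 0 0 -0.65;0 0 -0.02 0 -0.65;0 0 -0.04 0 -0.65;0 0 -0.04 0 -0.65;0 0 -0.04 0 -0.65;-0.02 0 -0.02 0 -0.65",
)

```text
t: 5.25
tool_pos: [0.4629, 0.213, 0.2553]
orientation: [2.216, 2.221, 0.013]
contact_force: [0.4, 0.6, 0.7]
width: 0.169
grip_force: 0.0
```

play_rows(
  targets="-0.04 0 0 0 -0.1;-0.04 0 0 0 -0.1;-0.04 0 0 0 -0.1;-0.04 0 0 0 -0.1;-0.03 0 0 0 -0.1;0 0 0 0 -0.1;0 0 0 0 -0.1;0 0 0 0 -0.1",
)

```text
t: 5.92
tool_pos: [0.4609, 0.0214, 0.2494]
orientation: [2.222, 2.221, 0.001]
contact_force: [0.5, 0.3, 0.4]
width: 0.449
grip_force: 0.0
```

```bash
python3 - <<'E'
from workcell import robot
from h import *
s=robot.get_state(); print(s["tool_pos"],s["width"],s["orientation"],s["joint_pos"])
import pickle
P={n:robot.snapshot(n) for n in("scene","side","wrist")}
pickle.dump(P,open("P1.pkl","wb"))
for n in P:
    for q in ["stud0_grip"]:
        print(n,q,[(round(d["conf"],2),np.round(d["point"]),int(d["region"].sum())) for d in robot.outline_of(P[n],q)[:5]])
print([proj(W((.5615,.230,-.019),[(-.0319,y,.1285) for y in(-.08,0,.08)]),P[n]).round().tolist() for n in P])
cv2.imwrite("pics/c.png",np.hstack([cv2.resize(P["scene"]["img"][200:400,200:400],None,fx=2,fy=2),cv2.resize(P["side"]["img"][60:260,200:400],None,fx=2,fy=2)])[:,:,::-1])
E
```

```text
[0.4609057  0.02138599 0.24941659] 0.44879630619634914 [2.22158421e+00 2.22096833e+00 1.23074406e-03] [-2.16887863e-01 -1.64397147e-01  1.86597120e+00  5.39251914e-04
  1.43940004e+00 -2.16681085e-01]
scene stud0_grip [(0.69, array([261., 312.]), 194), (0.36, array([163., 266.]), 2363)]
side stud0_grip [(0.72, array([162., 296.]), 198)]
wrist stud0_grip [(0.64, array([ 53., 399.]), 1291)]
[[[313.0, 260.0], [324.0, 295.0], [336.0, 334.0]], [[295.0, 158.0], [275.0, 148.0], [257.0, 138.0]], [[398.0, 50.0], [407.0, -60.0], [417.0, -193.0]]]
```

View pics/c.png

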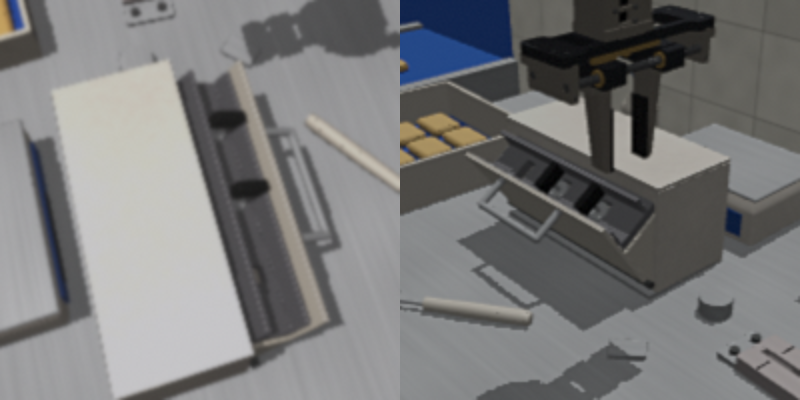

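Two studs show: scene full-image (313.5,259) and (324.5,294), matching the predicted nests at -80 mm and 0; the +80 nest is empty and the bin is fully forward.

play_rows(
  targets="0 0 0 -0.12 -0.1;0 0 0 -0.12 -0.1;0 0 0 -0.12 -0.1;0 0 0 -0.12 -0.1;0 0 0 -0.12 -0.1;0 0 0 -0.12 -0.1;0 0 0 -0.12 -0.1;0 0 0 -0.12 -0.1",
)

```text
t: 6.88
tool_pos: [0.4607, 0.0215, 0.2491]
orientation: [-0.934, -2.999, -0.0]
contact_force: [0.1, -0.3, -0.3]
width: 0.451
grip_force: 0.0
```

play_rows(
  targets="0 0 0 -0.12 -0.1;0 0 0 -0.12 -0.1;0 0 0 -0.12 -0.1;0 0 0 -0.12 -0.1;0 0 0 -0.112 -0.1;-0.017 0.032 0.015 0 -0.1;-0.017 0.032 0.015 0 -0.1;-0.017 0.032 0 0 -0.1",
)

```text
t: 7.55
tool_pos: [0.5123, 0.1175, 0.2161]
orientation: [-0.03, -3.137, -0.0]
contact_force: [0.7, -0.9, -1.1]
width: 0.449
grip_force: 0.0
```

play_rows(
  targets="-0.016 0.032 0 0 -0.1;0 0 0 0 -0.1;0 0 0 0 -0.1;0 0 0 0 -0.1;0 0 0 0 -0.1;0 0 0 0 -0.1;0 0 0 0 -0.1;0 0 0 0 -0.1",
)

```text
t: 8.22
tool_pos: [0.53, 0.147, 0.2194]
orientation: [0.031, 3.141, -0.0]
contact_force: [-0.3, 0.5, 0.4]
width: 0.448
grip_force: 0.0
```

```bash
cat > st.py <<'E'
from workcell import robot
import cv2,numpy as np
s=robot.get_state(); R=cv2.Rodrigues(s["orientation"])[0]
print("t",round(s["t"],2),"pos",s["tool_pos"].round(4),"xax",R[:,0].round(3),"w_mm",round(s["width"]*92,1),"grip",round(s["grip_force"],1),"F",s["contact_force"].round(1),"j6",s["joint_pos"][5].round(2))
E
python3 st.py; python3 - <<'E'
from workcell import robot
from h import *
p=robot.snapshot("scene")
print([(round(d["conf"],2),np.round(d["point"]),int(d["region"].sum())) for d in robot.outline_of(p,"stud0_grip")[:5]])
p=robot.snapshot("wrist"); print(proj(W((.5615,.230,-.019),[(-.0319,y,.1285) for y in(-.08,0,.08)]),p).round())
print([(round(d["conf"],2),np.round(d["point"]),int(d["region"].sum())) for d in robot.outline_of(p,"stud0_grip")[:5]])
cv2.imwrite("pics/d.png",p["img"][:,:,::-1])
E
```

```text
t 8.22 pos [0.53   0.147  0.2194] xax [-1.    0.02 -0.  ] w_mm 41.3 grip 0.0 F [-0.3  0.5  0.4] j6 -1.5
[]
[[324. 199.]
 [415. 199.]
 [507. 199.]]
[(0.83, array([203., 322.]), 929)]
```

View pics/d.png

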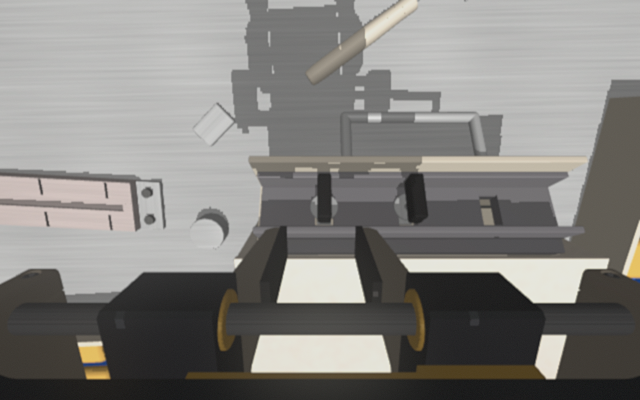

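The wrist view shows the first stud's bar centred at (322,203) between the fingers (mid-column 322), second at (415,198).

play_rows(
  targets="0 0.002 0.03 0 -0.1;0 0 0.03 0 -0.1;0 0 0.02 0 -0.1;0 0 0.012 0 -0.1;0 0 0 0 -0.1;0 0 0 0 -0.3;0 0 0 0 -0.6;0 0 0 0 -1",
  force=15,
)

```text
t: 9.08
tool_pos: [0.5315, 0.1498, 0.1291]
orientation: [0.029, 3.138, 0.0]
contact_force: [0.1, 0.3, -0.1]
width: 0.253
grip_force: 0.0
```

play_rows(
  targets="0 0 0 0 -1;0 0 0 0 -1;0 0 0 0 -1;0 0 0 0 -1;0 0 0 0 -1;0 0 0 0 -1;0 0 0 0 -1;0 0 0 0 -1",
)

```text
t: 9.75
tool_pos: [0.5309, 0.1497, 0.1282]
orientation: [0.029, 3.139, 0.0]
contact_force: [-0.3, 0.7, 6.2]
width: 0.126
grip_force: 15.0
```

```bash
python3 st.py
```

```text
t 9.75 pos [0.5309 0.1497 0.1282] xax [-1.     0.019 -0.002] w_mm 11.6 grip 15.0 F [-0.3  0.7  6.2] j6 -1.5
```

play_rows(
  targets="0.003 0 -0.0044 0 -1;0.003 0 -0.0044 0 -1;0.0034 0 -0.005 0 -1;0.0034 0 -0.005 0 -1;0.0034 0 -0.005 0 -1;0.0034 0 -0.005 0 -1;0.0034 0 -0.005 0 -1;0.0034 0 -0.005 0 -1",
)

```text
t: 10.42
tool_pos: [0.5029, 0.1502, 0.1662]
orientation: [-0.029, -3.14, 0.0]
contact_force: [0.3, 0.1, 0.4]
width: 0.127
grip_force: 15.0
```

play_rows(
  targets="0 0 -0.02 0 -1;0 0 -0.03 0 -1;0 0 -0.03 0 -1;0 -0.02 0 0 -1;0 -0.03 0 0 -1;0 -0.03 0 0 -1;0 -0.03 0 0 -1;0 -0.03 0 0 -1",
)

```text
t: 11.08
tool_pos: [0.5005, 0.0092, 0.2462]
orientation: [-0.029, -3.141, -0.0]
contact_force: [-0.5, -1.0, -0.6]
width: 0.126
grip_force: 15.0
```

```bash
python3 st.py; python3 - <<'E'
from workcell import robot
from h import *
p=robot.snapshot("side"); c=robot.snapshot("scene")
cv2.imwrite("pics/e.png",np.hstack([cv2.resize(p["img"][0:200,220:420],None,fx=2,fy=2),cv2.resize(c["img"][150:350,200:400],None,fx=2,fy=2)])[:,:,::-1])
E
```

```text
t 11.08 pos [0.5005 0.0092 0.2462] xax [-1.     0.018  0.   ] w_mm 11.6 grip 15.0 F [-0.5 -1.  -0.6] j6 -1.78
```

View pics/e.png

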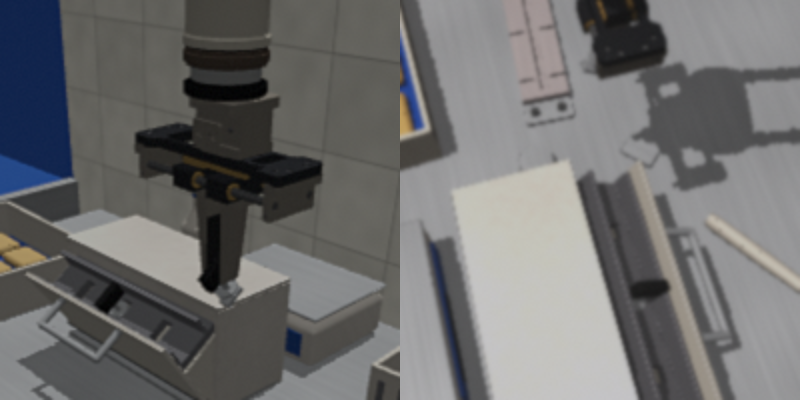

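```bash
python3 - <<'E'
import pickle
from h import *
P=pickle.load(open("P1.pkl","rb"))
print("bigcup base",ray((392,362),P["side"],0).round(3),"small cup",ray((357,215),P["side"],0).round(3), "cup scene",ray((329,118),P["scene"],.03).round(3))
r=(.5507,-.2417,-.0892)
for y in (-.02,.02): print(W(r,[(-.032-.045,y,0),(-.032-.035,y,0),(-.032-.013,y,0)]).round(4).tolist())
E
```

```text
bigcup base [ 0.333 -0.304  0.   ] small cup [ 0.6 -0.   0. ] cup scene [ 0.334 -0.305  0.03 ]
[[0.4722, -0.2548, 0.0], [0.4822, -0.2557, 0.0], [0.5041, -0.2576, 0.0]]
[[0.4758, -0.2149, 0.0], [0.4857, -0.2158, 0.0], [0.5077, -0.2178, 0.0]]
```

play_rows(
  targets="0 0 0 0.071 -1;0.0015 -0.0375 0 0 -1;0.0016 -0.0375 0 0 -1;0.0016 -0.0375 0 0 -1;0.0016 -0.0376 0 0 -1;0.0016 -0.0376 0 0 -1;0.0016 -0.0377 0 0 -1;0 0 0 0 -1",
)

```text
t: 11.85
tool_pos: [0.4703, -0.2183, 0.246]
orientation: [-0.149, -3.138, 0.004]
contact_force: [-0.4, 1.0, -0.7]
width: 0.128
grip_force: 15.0
```

play_rows(
  targets="0 0 0.04 0 -1;0 0 0.04 0 -1;0 0 0.04 0 -1;0 0 0.03 0 -1;0 0 0.02 0 -1;0 0 0.014 0 -1;0 0 0 0 -1;0 0 0 0 -1",
)

```text
t: 12.52
tool_pos: [0.4712, -0.2123, 0.0617]
orientation: [-0.14, -3.137, -0.002]
contact_force: [0.3, -0.9, -0.3]
width: 0.128
grip_force: 15.0
```

```bash
python3 st.py; python3 - <<'E'
from workcell import robot
from h import *
p=robot.snapshot("side")
cv2.imwrite("pics/f.png",cv2.resize(p["img"][180:330,330:530],None,fx=4,fy=4)[:,:,::-1])
E
```

```text
t 12.52 pos [ 0.4712 -0.2123  0.0617] xax [-0.996  0.089  0.001] w_mm 11.7 grip 15.0 F [ 0.3 -0.9 -0.3] j6 -2.14
```

View pics/f.png

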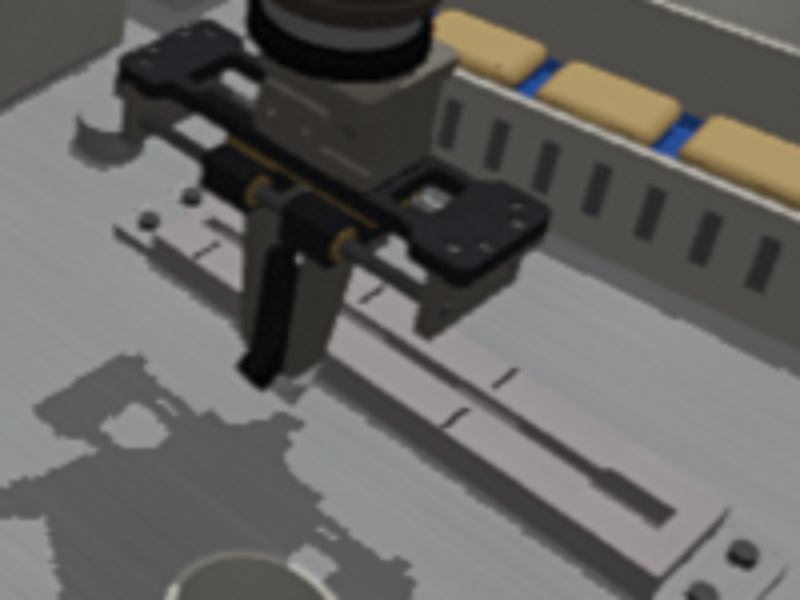

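play_rows(
  targets="0 0 0.008 0 -1;0 0 0.007 0 -1;0 0 0 0 -1;-0.006 0 0 0 -1;-0.006 0 0 0 -1;-0.004 0 0 0 -1;-0.003 0 -0.0005 0 -1;0 0 0 0 -1",
  force=8,
)

```text
t: 13.23
tool_pos: [0.4913, -0.2154, 0.0478]
orientation: [0.14, 3.137, -0.001]
contact_force: [-0.2, 0.7, -1.3]
width: 0.131
grip_force: 8.0
```

play_rows(
  targets="-0.003 0 -0.0005 0 -1;-0.003 0 -0.0005 0 -1;-0.003 0 -0.0005 0 -1;-0.003 0 0 0 -1;-0.003 0 0 0 -1;-0.002 0 0 0 -1;0 0 0 0 -1;0 0 0 0 -1",
)

```text
t: 13.9
tool_pos: [0.5074, -0.2167, 0.0488]
orientation: [0.141, 3.138, -0.0]
contact_force: [-1.7, 0.5, 0.5]
width: 0.13
grip_force: 8.0
```

```bash
python3 st.py; python3 - <<'E'
from workcell import robot
from h import *
p=robot.snapshot("side")
cv2.imwrite("pics/g.png",cv2.resize(p["img"][210:310,360:490],None,fx=5,fy=5,interpolation=cv2.INTER_CUBIC)[:,:,::-1])
E
```

```text
t 13.9 pos [ 0.5074 -0.2167  0.0488] xax [-0.996  0.09  -0.   ] w_mm 12.0 grip 8.0 F [-1.7  0.5  0.5] j6 -2.1
```

View pics/g.png

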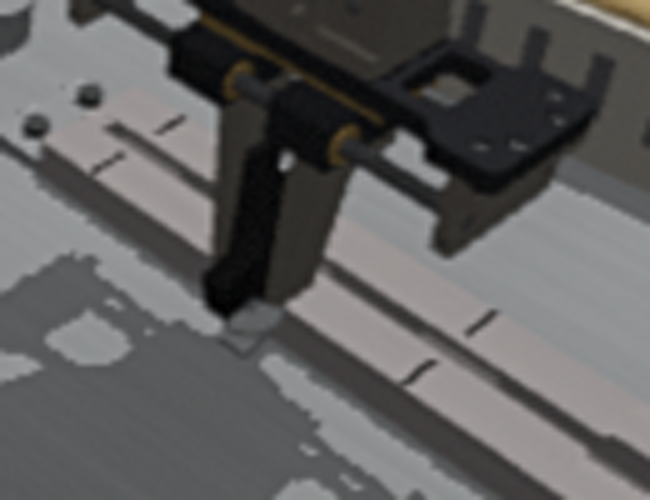

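The crop shows the stud now upright, collar level at (252,318), head just against the rail side.

play_rows(
  targets="0.003 0 0 0 -1;0.003 0 -0.01 0 -1;0 0 -0.02 0 -1;0 0 -0.02 0 -1;-0.013 -0.035 0 0 -1;-0.013 -0.035 0 0 -1;-0.013 -0.035 0 0 -1;-0.0125 -0.035 0 0 -1",
  force=20,
)

```text
t: 14.62
tool_pos: [0.5407, -0.3619, 0.1002]
orientation: [0.141, 3.137, -0.002]
contact_force: [0.3, 0.2, -0.5]
width: 0.128
grip_force: 20.0
```

play_rows(
  targets="0 0 0 0.1208 -1;0 0 0 0.1208 -1;0 0 0 0.1208 -1;0 0 0 0.1208 -1;0 0 0 0.1208 -1;0 0 0 0.1208 -1;0 0 0 0.1208 -1;0 0 0 0.1208 -1",
)

```text
t: 15.28
tool_pos: [0.5402, -0.3603, 0.0998]
orientation: [1.591, 2.708, 0.0]
contact_force: [0.7, -1.0, -0.3]
width: 0.128
grip_force: 20.0
```

play_rows(
  targets="0 0 0 0.1208 -1;0 0 0 0.1208 -1;0 0 0 0.1208 -1;0 0 0 0.1208 -1;0 0 0 0.1208 -1;0 0 0 0 -1;0 0 0 0 -1;0 0 0 0 -1",
)

```text
t: 15.95
tool_pos: [0.5401, -0.3603, 0.0993]
orientation: [2.315, 2.123, 0.0]
contact_force: [0.8, 0.7, -0.8]
width: 0.131
grip_force: 20.0
```

```bash
python3 st.py; python3 - <<'E'
from workcell import robot
from h import *
import pickle
p=robot.snapshot("side"); w=robot.snapshot("wrist"); s=robot.get_state()
r=(.5507,-.2417,-.0892)
print("rail-frame TCP",W((0,0,.0892),[s["tool_pos"]-[.5507,-.2417,0]]).round(4))
print("entry in wrist",proj(W(r,[(0,-.12,.02),(0,-.137,.02),(0,-.103,.02)]),w).round(),"in side", proj(W(r,[(0,-.12,.02)]),p).round())
cv2.imwrite("pics/i.png",np.hstack([cv2.resize(p["img"][220:340,400:540],None,fx=3,fy=3,interpolation=cv2.INTER_CUBIC),w["img"][40:400,150:490]])[:,:,::-1])
E
```

```text
t 15.95 pos [ 0.5401 -0.3603  0.0993] xax [ 0.086  0.996 -0.   ] w_mm 12.1 grip 20.0 F [ 0.8  0.7 -0.8] j6 -0.69
rail-frame TCP [[-1.00e-04 -1.19e-01  9.91e-02]]
entry in wrist [[319. 208.]
 [319. 227.]
 [319. 189.]] in side [[488. 305.]]
```

View pics/i.png

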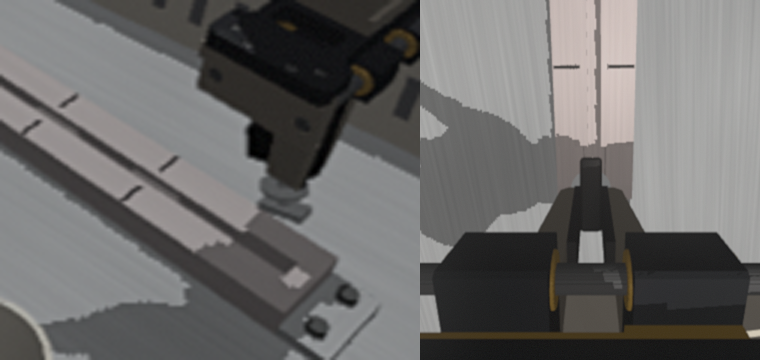

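```bash
python3 - <<'E'
from workcell import robot
from h import *
w=robot.snapshot("wrist"); r=(.5507,-.2417,-.0892)
L=[(0,-.04,.02),(-.032,-.04,.02),(.032,-.04,.02),(-.032,-.06,.02),(.032,-.06,.02),(0,-.06,.02)]
print(proj(W(r,L),w).round(1).tolist())
g=cv2.cvtColor(w["img"],cv2.COLOR_RGB2GRAY)
for row in (85,95,125,140,170): print(row,g[row,275:375].tolist())
# lateral sight line: bar point straight under TCP
s=robot.get_state(); R=cv2.Rodrigues(s["orientation"])[0]
print(proj([s["tool_pos"]+R@np.array(v) for v in [(0,0,0),(0,0,-.011),(0.02,0,-.011),(0,0,.05),(.08,0,.08)]],w).round(1).tolist())
E
```

```text
[[319.4, 109.3], [277.9, 109.2], [361.0, 109.5], [278.8, 135.7], [360.0, 135.9], [319.4, 135.8]]
85 [164, 164, 159, 126, 106, 115, 156, 183, 188, 190, 191, 191, 190, 190, 188, 188, 189, 191, 191, 190, 186, 186, 188, 189, 191, 191, 192, 191, 189, 190, 190, 188, 189, 190, 190, 191, 192, 194, 192, 191, 190, 192, 194, 195, 192, 191, 193, 194, 195, 189, 148, 120, 117, 117, 116, 137, 183, 199, 201, 201, 200, 200, 200, 199, 196, 197, 199, 201, 201, 198, 197, 197, 198, 199, 201, 200, 201, 198, 199, 199, 199, 198, 198, 198, 200, 201, 201, 200, 199, 200, 194, 173, 161, 162, 162, 164, 163, 161, 160, 161]
95 [165, 163, 164, 158, 124, 108, 132, 175, 190, 190, 191, 191, 190, 190, 190, 187, 188, 190, 192, 191, 188, 187, 188, 189, 191, 192, 193, 191, 189, 189, 190, 190, 189, 189, 190, 190, 193, 192, 193, 192, 187, 177, 187, 194, 194, 191, 192, 193, 194, 192, 169, 133, 118, 118, 117, 136, 184, 200, 201, 202, 201, 200, 201, 200, 199, 200, 200, 201, 201, 199, 197, 198, 200, 200, 202, 203, 201, 199, 198, 200, 199, 199, 197, 199, 200, 201, 201, 200, 201, 200, 191, 171, 160, 161, 163, 164, 166, 163, 160, 
[... 900 characters left out ...]
192, 196, 196, 195, 194, 193, 192, 194, 193, 194, 194, 192, 182, 169, 162, 163, 163, 163, 164, 164, 167, 167, 165]
170 [160, 164, 164, 166, 160, 127, 103, 101, 101, 119, 165, 182, 182, 181, 179, 179, 181, 180, 180, 183, 184, 183, 183, 180, 179, 181, 183, 184, 182, 179, 178, 179, 183, 183, 183, 182, 180, 179, 179, 181, 181, 180, 182, 186, 189, 188, 185, 185, 187, 191, 184, 143, 114, 111, 113, 136, 174, 189, 188, 187, 186, 185, 187, 187, 188, 190, 191, 191, 189, 187, 186, 188, 191, 191, 189, 185, 185, 187, 190, 191, 189, 188, 187, 185, 185, 187, 187, 187, 182, 169, 163, 162, 163, 164, 163, 162, 162, 166, 168, 168]
[[318.9, 247.4], [318.8, 255.9], [318.8, 221.6], [319.2, 218.9], [319.3, 108.0]]
```

play_rows(
  targets="0.001 0.002 0 0 -1;0 0 0.015 0 -1;0 0 0.01 0 -1;0 0 0.006 0 -1;0 0 0.005 0 -1;0 0 0.004 0 -1;0 0 0.004 0 -1;0 0 0 0 -1",
  force=15,
)

```text
t: 16.77
tool_pos: [0.5418, -0.3591, 0.0541]
orientation: [-2.318, -2.119, 0.0]
contact_force: [-0.2, 0.2, -1.3]
width: 0.13
grip_force: 15.0
```

```bash
python3 st.py
```

```text
t 16.77 pos [ 0.5418 -0.3591  0.0541] xax [0.089 0.996 0.001] w_mm 12.0 grip 15.0 F [-0.2  0.2 -1.3] j6 -0.68
```

play_rows(
  targets="0 0 0.002 0 -1;0 0 0.002 0 -1;0 0 0 0 -1;0.01 0 0 0 -1;0.01 0 0 0 -1;0.01 0 0 0 -1;0.01 0 0 0 -1;0 0 0 0 -1",
)

```text
t: 17.43
tool_pos: [0.5454, -0.3187, 0.05]
orientation: [2.315, 2.121, -0.004]
contact_force: [0.3, -5.6, -8.6]
width: 0.13
grip_force: 15.0
```

```bash
python3 st.py
```

```text
t 17.43 pos [ 0.5454 -0.3187  0.05  ] xax [ 0.087  0.996 -0.003] w_mm 12.0 grip 15.0 F [ 0.3 -5.6 -8.6] j6 -0.63
```

play_rows(
  targets="0 0 0.001 0 -1;0.02 0 0 0 -1;0.02 0 0 0 -1;0.02 0 0 0 -1;0.02 0 0 0 -1;0.02 0 0 0 -1;0 0 0 0 -1;0 0 0 0 -1",
)

```text
t: 18.1
tool_pos: [0.5547, -0.2182, 0.0502]
orientation: [-2.316, -2.122, -0.0]
contact_force: [-0.4, 0.3, 1.1]
width: 0.009
grip_force: 0.0
```

```bash
python3 st.py
```

```text
t 18.1 pos [ 0.5547 -0.2182  0.0502] xax [0.087 0.996 0.   ] w_mm 0.8 grip 0.0 F [-0.4  0.3  1.1] j6 -0.49
```

play_rows(
  targets="0 0 -0.04 0 -1;0 0 -0.04 0 -1;0 0 -0.04 0 -1;0 0 -0.03 0 -0.1;0 0 0 0 -0.1;0 0 0 0 -0.1;0 0 0 0 -0.1;0 0 0 0 -0.1",
)

```text
t: 18.77
tool_pos: [0.5535, -0.2196, 0.1978]
orientation: [-2.316, -2.117, 0.001]
contact_force: [-0.4, -0.5, 0.1]
width: 0.348
grip_force: 0.0
```

```bash
python3 st.py; python3 - <<'E'
from workcell import robot
from h import *
p=robot.snapshot("side"); w=robot.snapshot("wrist")
for q in(p,w): print([(round(d["conf"],2),np.round(d["point"]),int(d["region"].sum())) for d in robot.outline_of(q,"stud0_grip")[:5]])
cv2.imwrite("pics/j.png",np.hstack([cv2.resize(p["img"][200:340,380:540],None,fx=2.5,fy=2.5,interpolation=cv2.INTER_CUBIC),w["img"][0:350,120:520]])[:,:,::-1])
E
```

```text
t 18.77 pos [ 0.5535 -0.2196  0.1978] xax [0.09  0.996 0.002] w_mm 32.0 grip 0.0 F [-0.4 -0.5  0.1] j6 -0.49
[(0.57, array([295., 487.]), 453)]
[(0.67, array([286., 324.]), 428)]
```

View pics/j.png

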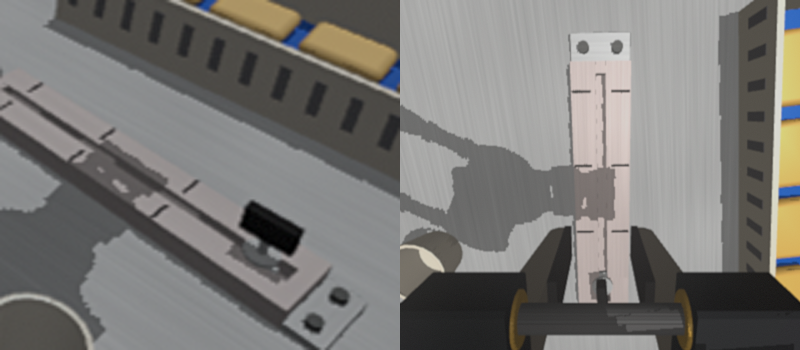

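The stud stands upright in the entry, bar along the rail (side crop (270,230)); the head had not ducked under the top, so it slipped from the grip. Regrasp it now that it rests on the floor.

```bash
cat > loc.py <<'E'
from workcell import robot
from h import *
import sys
r=(.5507,-.2417,-.0892)
def rl(P): return W((0,0,.0892),[np.array(P)-[.5507,-.2417,0]])[0].round(4)
for n in sys.argv[1:]:
    p=robot.snapshot(n)
    for d in robot.outline_of(p,"stud0_grip")[:4]:
        m=d["region"].astype(np.uint8); ys,xs=np.nonzero(m); c=(xs.mean(),ys.mean())
        dark=m.astype(bool)&(p["img"].max(2)<60); y2,x2=np.nonzero(dark); c2=(x2.mean(),y2.mean()) if len(x2) else c
        print(n,round(d["conf"],2),"mask c",np.round(c,1),"bar c",np.round(c2,1),len(x2),"rail-frame bar",rl(ray(c2,p,.049)),"world z.1285",ray(c2,p,.1285).round(4),"bbox",xs.min(),xs.max(),ys.min(),ys.max())
s=robot.get_state(); print("TCP rail",rl(s["tool_pos"]))
E
python3 loc.py side wrist
```

```text
side 0.61 mask c [486.6 294.4] bar c [488.  291.1] 287 rail-frame bar [-0.0004 -0.1129  0.049 ] world z.1285 [ 0.4538 -0.3737  0.1285] bbox 476 500 281 309
wrist 0.95 mask c [321.3 286.7] bar c [320.5 290.6] 215 rail-frame bar [ 0.0025 -0.1023  0.049 ] world z.1285 [ 0.5486 -0.2932  0.1285] bbox 311 331 271 302
TCP rail [0.0019 0.0221 0.1996]
```

play_rows(
  targets="-0.034 0 0 0 -0.1;-0.034 0 0 0 -0.1;-0.034 0 0 0 -0.1;-0.032 0 0 0 -0.1;0 0 0.04 0 -0.1;0 0 0.04 0 -0.1;0 0 0.03 0 -0.1;0 0 0.02 0 -0.1",
  force=12,
)

```text
t: 19.83
tool_pos: [0.5407, -0.352, 0.0655]
orientation: [-2.315, -2.116, 0.001]
contact_force: [-0.7, 0.0, 0.1]
width: 0.451
grip_force: 0.0
```

play_rows(
  targets="0 0 0.0135 0 -0.1;0 0 0.01 0 -0.1;0 0 0 0 -0.1;0 0 0 0 -0.5;0 0 0 0 -1;0 0 0 0 -1;0 0 0 0 -1;0 0 0 0 -1",
)

```text
t: 20.5
tool_pos: [0.5432, -0.3539, 0.0476]
orientation: [2.317, 2.119, 0.0]
contact_force: [-0.6, -0.2, 1.4]
width: 0.128
grip_force: 12.0
```

play_rows(
  targets="0 0 0 0 -1;0 0 0 0 -1;0 0 0 0 -1;0 0 0 0 -1;0 0 0 0 -1;0 0 0 0 -1;0 0 0 0 -1;0 0 0 0 -1",
)

```text
t: 21.17
tool_pos: [0.5432, -0.3539, 0.0476]
orientation: [2.317, 2.119, 0.0]
contact_force: [-0.4, -0.3, 6.1]
width: 0.128
grip_force: 12.0
```

```bash
python3 st.py; python3 loc.py
```

```text
t 21.17 pos [ 0.5432 -0.3539  0.0476] xax [ 0.089  0.996 -0.001] w_mm 11.8 grip 12.0 F [-0.4 -0.3  6.1] j6 -0.67
TCP rail [ 0.0025 -0.1124  0.0476]
```

play_rows(
  targets="0 0 0 0 -1;0.005 0 0 0 -1;0.005 0 0 0 -1;0.005 0 0 0 -1;0.005 0 0 0 -1;0.005 0 0 0 -1;0.005 0 0 0 -1;0 0 0 0 -1",
  force=25,
)

```text
t: 21.83
tool_pos: [0.5463, -0.3232, 0.0476]
orientation: [2.316, 2.119, 0.001]
contact_force: [-0.7, -1.6, 6.3]
width: 0.126
grip_force: 25.0
```

```bash
python3 st.py; python3 loc.py side
```

```text
t 21.83 pos [ 0.5463 -0.3232  0.0476] xax [ 0.089  0.996 -0.001] w_mm 11.6 grip 25.0 F [-0.7 -1.6  6.3] j6 -0.64
side 0.47 mask c [472.4 288.6] bar c [477.8 284.7] 80 rail-frame bar [-0.0006 -0.093   0.049 ] world z.1285 [ 0.4551 -0.3569  0.1285] bbox 461 484 277 296
TCP rail [ 0.0029 -0.0817  0.0475]
```

play_rows(
  targets="0.015 0 0 0 -1;0.015 0 0 0 -1;0.015 0 0 0 -1;0.015 0 0 0 -1;0.015 0 0 0 -1;0.015 0 0 0 -1;0.015 0 0 0 -1;0 0 0 0 -1",
)

```text
t: 22.6
tool_pos: [0.556, -0.2148, 0.0475]
orientation: [-2.316, -2.121, -0.006]
contact_force: [2.4, 6.8, 8.2]
width: 0.13
grip_force: 25.0
```

```bash
python3 st.py; python3 loc.py side
```

```text
t 22.6 pos [ 0.556  -0.2148  0.0475] xax [0.088 0.996 0.004] w_mm 11.9 grip 25.0 F [2.4 6.8 8.2] j6 -0.49
side 0.57 mask c [427.8 257.4] bar c [430.7 253.1] 64 rail-frame bar [0.0029 0.0131 0.049 ] world z.1285 [ 0.466  -0.2681  0.1285] bbox 419 434 248 266
TCP rail [0.0029 0.0264 0.0473]
```

play_rows(
  targets="0.0135 0 0 0 -1;0.0135 0 0 0 -1;0.0135 0 0 0 -1;0.0135 0 0 0 -1;0.0135 0 0 0 -1;0.0135 0 0 0 -1;0.0135 0 0 0 -1;0 0 0 0 -1",
)

```text
t: 23.37
tool_pos: [0.5634, -0.1317, 0.0465]
orientation: [2.306, 2.115, -0.015]
contact_force: [-0.4, -29.6, -5.5]
width: 0.122
grip_force: 24.9
```

play_rows(
  targets="0 0 0 0 -1;0 0 0 0 -1;0 0 0 -0.05 -1;0 0 0 -0.05 -1;0 0 0 -0.05 -1;0 0 0 0 -1;0 0 0 0 -1;0 0 0 0 -1",
)

```text
t: 24.03
tool_pos: [0.5627, -0.1312, 0.0466]
orientation: [2.147, 2.283, -0.014]
contact_force: [-3.0, -25.1, -1.7]
width: 0.127
grip_force: 24.0
```

```bash
python3 st.py; python3 loc.py; python3 -c "
from workcell import robot
print(robot.get_state()['wrist_torque'].round(2))"
```

```text
t 24.03 pos [ 0.5627 -0.1312  0.0466] xax [-0.061  0.998 -0.012] w_mm 11.7 grip 24.0 F [ -3.  -25.1  -1.7] j6 -0.49
TCP rail [0.0021 0.1111 0.0466]
[-4.38  0.64 -0.17]
```

play_rows(
  targets="-0.003 0 0 0.05 -1;-0.003 0 0 0.05 -1;-0.003 0 0 0.05 -1;0 0 0 0 -1;0 0 0 0 -0.5;0 0 0 0 -0.1;0 0 0 0 -0.1;0 0 0 0 -0.1",
)

```text
t: 24.7
tool_pos: [0.5624, -0.1329, 0.0455]
orientation: [-2.317, -2.119, 0.001]
contact_force: [-0.1, 0.6, 0.6]
width: 0.394
grip_force: 0.0
```

play_rows(
  targets="0 0 0 0 -0.1;0 0 -0.02 0 -0.1;0 0 -0.03 0 -0.1;0 0 -0.04 0 -0.1;-0.03 0 -0.04 0 -0.1;-0.04 0 0 0 -0.1;-0.03 0 0 0 -0.1;0 0 0 0 -0.1",
)

```text
t: 25.37
tool_pos: [0.5544, -0.2335, 0.1706]
orientation: [2.321, 2.113, -0.002]
contact_force: [0.4, 0.0, -1.0]
width: 0.45
grip_force: 0.0
```

```bash
python3 st.py; python3 loc.py side wrist;  python3 - <<'E'
from workcell import robot
from h import *
p=robot.snapshot("side"); w=robot.snapshot("wrist")
r=(.5507,-.2417,-.0892)
print(proj(W(r,[(0,y,.02) for y in(-.04,.04,.12)]),w).round(),proj(W(r,[(0,.12,.02),(0,.12,.049)]),p).round())
cv2.imwrite("pics/k.png",np.hstack([cv2.resize(p["img"][190:290,350:450],None,fx=4,fy=4,interpolation=cv2.INTER_CUBIC),w["img"][0:400,120:520]])[:,:,::-1])
E
```

```text
t 25.37 pos [ 0.5544 -0.2335  0.1706] xax [ 0.094  0.996 -0.003] w_mm 41.4 grip 0.0 F [ 0.4  0.  -1. ] j6 -0.5
side 0.8 mask c [404.7 240.9] bar c [405.5 238. ] 177 rail-frame bar [0.0003 0.0755 0.049 ] world z.1285 [ 0.4685 -0.2154  0.1285] bbox 396 414 229 254
wrist 0.9 mask c [320.1 126.5] bar c [316. 126.] 2 rail-frame bar [-0.0006  0.0783  0.049 ] world z.1285 [ 0.5584 -0.1611  0.1285] bbox 307 333 104 149
TCP rail [0.0025 0.0147 0.169 ]
[[317. 236.]
 [317. 165.]
 [317.  83.]] [[388. 238.]
 [389. 228.]]
```

View pics/k.png

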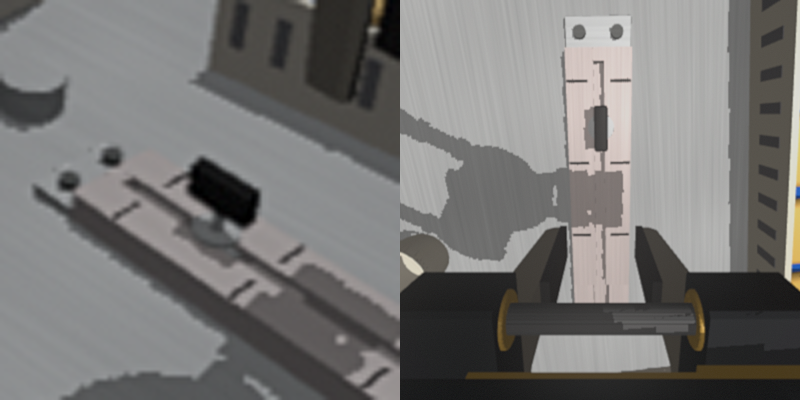

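The stud stands upright and captive in the slot at rail y ≈ 0.077, between stations 2 and 3; it jammed by leaning. Regrasp deeper with a firm grip, lift a little, then slide.

play_rows(
  targets="0.031 0 0 0 -0.1;0.031 0 0.02 0 -0.1;0 0 0.035 0 -0.1;0 0 0.035 0 -0.1;0 0 0.025 0 -0.1;0 0 0.0155 0 -0.1;0 0 0 0 -0.1;0 0 0 0 -0.5",
  force=10,
)

```text
t: 26.33
tool_pos: [0.5598, -0.1655, 0.0387]
orientation: [-2.316, -2.12, 0.001]
contact_force: [0.0, 0.2, -0.1]
width: 0.4
grip_force: 0.0
```

play_rows(
  targets="0 0 0 0 -1;0 0 0 0 -1;0 0 0 0 -1;0 0 0 0 -1;0 0 0 0 -1;0 0 0 0 -1;0 0 0 0 -1;0 0 0 0 -1",
)

```text
t: 27.0
tool_pos: [0.5603, -0.167, 0.0405]
orientation: [2.318, 2.12, -0.001]
contact_force: [-3.1, 1.0, 6.3]
width: 0.135
grip_force: 10.0
```

play_rows(
  targets="0 0 0 0 -1;0 0 0 0 -1;0 0 0 0 -1;0 0 -0.001 0 -1;0 0 -0.0005 0 -1;0 0 0 0 -1;0 0 0 0 -1;0 0 0 0 -1",
  force=40,
)

```text
t: 27.67
tool_pos: [0.5602, -0.1667, 0.0407]
orientation: [-2.318, -2.12, 0.0]
contact_force: [-1.6, -0.6, 0.1]
width: 0.13
grip_force: 40.0
```

```bash
python3 st.py; python3 loc.py side
```

```text
t 27.67 pos [ 0.5602 -0.1667  0.0407] xax [ 0.089  0.996 -0.   ] w_mm 11.9 grip 40.0 F [-1.6 -0.6  0.1] j6 -0.41
side 0.68 mask c [408.4 244.5] bar c [410.7 241. ] 62 rail-frame bar [0.0012 0.0624 0.049 ] world z.1285 [ 0.4683 -0.2264  0.1285] bbox 399 414 236 253
TCP rail [0.0028 0.0756 0.0407]
```

play_rows(
  targets="0 0 -0.0005 0 -1;0.006 0 0 0 -1;0.006 0 0 0 -1;0.006 0 0 0 -1;0.006 0 0 0 -1;0.006 0 0 0 -1;0 0 0 0 -1;0 0 0 0 -1",
)

```text
t: 28.43
tool_pos: [0.5627, -0.1354, 0.041]
orientation: [-2.316, -2.12, -0.001]
contact_force: [-2.2, 2.4, -0.3]
width: 0.127
grip_force: 40.0
```

```bash
python3 st.py; python3 loc.py side
```

```text
t 28.43 pos [ 0.5627 -0.1354  0.041 ] xax [0.089 0.996 0.002] w_mm 11.6 grip 40.0 F [-2.2  2.4 -0.3] j6 -0.36
side 0.47 mask c [396.7 236.9] bar c [399.  233.4] 55 rail-frame bar [0.0016 0.0942 0.049 ] world z.1285 [ 0.471  -0.1998  0.1285] bbox 388 402 228 245
TCP rail [0.0025 0.1063 0.041 ]
```

play_rows(
  targets="0.005 0 0 0 -1;0.005 0 0 0 -1;0.0045 0 0 0 -1;0 0 0 0 -1;0 0 0 -0.1 -1;0 0 0 -0.1 -1;0 0 0 0 -1;0 0 0 0 -1",
)

```text
t: 29.2
tool_pos: [0.5642, -0.1221, 0.0411]
orientation: [-2.098, -2.337, -0.0]
contact_force: [-3.7, 0.7, -0.8]
width: 0.127
grip_force: 40.0
```

```bash
python3 st.py; python3 loc.py
```

```text
t 29.2 pos [ 0.5642 -0.1221  0.0411] xax [-0.107  0.994  0.001] w_mm 11.7 grip 40.0 F [-3.7  0.7 -0.8] j6 -0.53
TCP rail [0.0028 0.1203 0.0411]
```

play_rows(
  targets="0 -0.001 0 0 -1;0 0 0 -0.115 -1;0 0 0 -0.115 -1;0 0 0 -0.115 -1;0 0 0 -0.115 -1;0 0 0 -0.115 -1;0 0 0 -0.115 -1;0 0 0 0 -1",
)

```text
t: 29.87
tool_pos: [0.5644, -0.1229, 0.0419]
orientation: [1.178, 2.909, 0.0]
contact_force: [0.2, -0.4, -0.3]
width: 0.126
grip_force: 40.0
```

play_rows(
  targets="0 0 0 -0.115 -1;0 0 0 -0.115 -1;0 0 0 -0.115 -1;0 0 0 -0.115 -1;0 0 0 -0.115 -1;0 0 0 -0.106 -1;0 0 0 0 -1;0 0 0 0 -1",
)

```text
t: 30.53
tool_pos: [0.5639, -0.1227, 0.0416]
orientation: [0.149, 3.137, -0.001]
contact_force: [-0.1, 0.5, -0.5]
width: 0.128
grip_force: 40.0
```

```bash
python3 st.py; python3 loc.py side
```

```text
t 30.53 pos [ 0.5639 -0.1227  0.0416] xax [-0.995  0.095 -0.001] w_mm 11.8 grip 40.0 F [-0.1  0.5 -0.5] j6 -1.9
side 0.5 mask c [275.5 150.4] bar c [274.4 148.9] 111 rail-frame bar [0.0201 0.6017 0.049 ] world z.1285 [0.5247 0.2255 0.1285] bbox 269 282 142 158
TCP rail [0.0022 0.1198 0.0414]
```

play_rows(
  targets="0 0 0.0015 0 -1;0 0 0 0 -1;0 0 0 0 -0.5;0 0 0 0 -0.1;0 0 0 0 -0.1;0 0 0 0 -0.1;0 0 -0.02 0 -0.1;0 0 -0.04 0 -0.1",
)

```text
t: 31.3
tool_pos: [0.5591, -0.1206, 0.0949]
orientation: [-0.14, -3.128, -0.007]
contact_force: [1.1, -0.4, 0.0]
width: 0.452
grip_force: 0.0
```

play_rows(
  targets="0 0 -0.04 0 -0.1;0 0 -0.04 0 -0.1;0 0 -0.04 0 -0.1;0.03 0 0 -0.076 -0.1;0 0 0 0 -0.1;0 0 0 0 -0.1;0 0 0 0 -0.1;0 0 0 0 -0.1",
)

```text
t: 31.97
tool_pos: [0.5337, -0.1198, 0.219]
orientation: [-0.022, -3.141, -0.001]
contact_force: [0.1, -0.2, -0.2]
width: 0.451
grip_force: 0.0
```

```bash
python3 st.py; python3 loc.py side wrist scene; python3 - <<'E'
from workcell import robot
from h import *
for n in("side","wrist"):
    p=robot.snapshot(n)
    for d in robot.outline_of(p,"stud0_grip")[:3]:
        ys,xs=np.nonzero(d["region"]&(p["img"].max(2)<70)); 
        if len(xs)>30: print(n,cv2.minAreaRect(np.c_[xs,ys].astype(np.float32)))
r=(.5507,-.2417,-.0892)
print(proj(W(r,[(-.02,.12,.06),(.02,.12,.06)]),p).round(1).tolist())
E
```

```text
t 31.97 pos [ 0.5337 -0.1198  0.219 ] xax [-1.     0.014  0.001] w_mm 41.5 grip 0.0 F [ 0.1 -0.2 -0.2] j6 -2.0
side 0.79 mask c [388.8 230. ] bar c [389.  228.7] 132 rail-frame bar [-0.0031  0.1185  0.049 ] world z.1285 [ 0.4689 -0.179   0.1285] bbox 383 396 221 240
wrist 0.67 mask c [318.4 205.4] bar c [319.7 190.8] 29 rail-frame bar [-0.0174  0.1203  0.049 ] world z.1285 [ 0.524  -0.1198  0.1285] bbox 309 328 189 226
wrist 0.54 mask c [589.9  40.8] bar c [589.9  40.8] 0 rail-frame bar [-0.1927  0.3789  0.049 ] world z.1285 [0.4087 0.0879 0.1285] bbox 537 639 0 78
TCP rail [-0.0279  0.1199  0.2194]
wrist ((319.0504455566406, 206.43710327148438), (9.027560234069824, 35.04628372192383), 1.847610354423523)
[[319.6, 190.9], [316.9, 224.8]]
```

play_rows(
  targets="0.001 0.039 0 0 -0.1;0.001 0.039 0 0 -0.1;0.001 0.039 0 0 -0.1;0.001 0.039 0 0 -0.1;0.001 0.039 0 0 -0.1;0.001 0.039 0 0 -0.1;0.001 0.039 0 0 -0.1;0.001 0.039 0 0 -0.1",
  force=15,
)

```text
t: 33.13
tool_pos: [0.5292, 0.1943, 0.22]
orientation: [0.021, 3.141, 0.0]
contact_force: [0.8, 0.8, -0.1]
width: 0.456
grip_force: 0.0
```

play_rows(
  targets="0.001 0.038 0 0.005 -0.1;0 0 0 0 -0.1;0 0 0 0 -0.1;0 0 0 0 -0.1;0 0 0 0 -0.1;0 0 0 0 -0.1;0 0 0 0 -0.1;0 0 0 0 -0.1",
)

```text
t: 33.8
tool_pos: [0.5293, 0.2294, 0.2198]
orientation: [0.031, 3.141, -0.0]
contact_force: [-0.5, -0.8, -0.5]
width: 0.45
grip_force: 0.0
```

```bash
python3 st.py; python3 loc.py wrist
```

```text
t 33.8 pos [0.5293 0.2294 0.2198] xax [-1.    0.02 -0.  ] w_mm 41.4 grip 0.0 F [-0.5 -0.8 -0.5] j6 -1.35
wrist 0.7 mask c [146.6 127.2] bar c [146.6 127.2] 0 rail-frame bar [-0.11    0.2764  0.049 ] world z.1285 [0.4633 0.0883 0.1285] bbox 126 167 106 148
wrist 0.67 mask c [ 25.4 214.1] bar c [ 20.  215.4] 726 rail-frame bar [0.0015 0.1207 0.049 ] world z.1285 [ 0.5373 -0.0374  0.1285] bbox 4 56 198 234
TCP rail [-0.0635  0.4677  0.2198]
```

```bash
python3 - <<'E'
from workcell import robot
from h import *
for n in("wrist","side","scene"):
    p=robot.snapshot(n)
    print(n,proj(W((.5615,.230,-.019),[(-.0319,0,.1285)]),p).round())
    for d in robot.outline_of(p,"stud1_grip")[:4]: print("  ",round(d["conf"],2),d["point"],int(d["region"].sum()))
    cv2.imwrite(f"pics/l_{n}.png",p["img"][:,:,::-1])
    if n=="wrist":
        g=p["img"].max(2); print(g[150:245:6,290:352:3])
E
```

```text
wrist [[321. 202.]]
   0.63 [227.0, 320.6] 41143
   0.56 [207.3, 320.0] 950
   0.51 [127.8, 146.7] 1025
[[122 121 122 121 121 122 120 120 120 120 120 119 119 118 118 118 117 118
  118 116 117]
 [123 123 122 122 122 122 121 121 121 121 122 122 123 121 122 123 121 122
  121 121 122]
 [148 153 184 183 183 183 183 184 184 184 183 185 184 185 184 204 205 147
  147 149 148]
 [122 121 120 118 118 124 126 126 126 126 127 127 126 126 125 126 122 121
  122 121 121]
 [100  99 150 149 149 149 149 149 118 100 101 100 107 151 149 150 132  93
   94  93  93]
 [114 114 117 118 117 118 118 118  81  44  46  46  42 113 118 117 119  95
   97 116 115]
 [111 110 111 111 111 111 112 112  61  44  46  44  43 106 111 112 112 111
  111 112 112]
 [120 118 119 118 120 119 119 120  69  44  45  46  42 111 119 119 118 119
  118 118 119]
 [119 118 118 118 119 118 118  99  70  45  45  46  43  95 117 118 119 119
  118 118 118]
 [ 89  91  91  90  90  90 108 167  83  45  47  45  42 148 163  85  86  87
   87  86  85]
 [ 87  86  87  87  88  88 112 118  81  46  46  46  44 107 116  95  89  87
   87  88  88]
 [ 88  87  88  87  89  88  87 117  81  44  47  47  44 106 109  86  87  87
   87  87  87]
 [ 87  87  88  86  87  88  88  92 104  44  43  44  40 134  85  87  88  88
   87  89  88]
 [ 86  87  86  85  87  85  86  86  90  90  90  91  90  91  85  87  86  86
   86  85  86]
 [129 129 129 129 129 129 130 129 129 129 130 129 129 130 129 130 130 129
  129 129 129]
 [ 81  80  81  82  81  82  82  81  82  81  82  82  82  80  82  81  82  82
   81  80  80]]
side [[275. 148.]]
   0.53 [230.4, 389.4] 238
   0.45 [151.9, 276.2] 162
scene [[324. 295.]]
   0.56 [301.8, 316.6] 34
```

The wrist pixel scan shows the bar at columns 314–328, rows 180–222, centred under the gripper as predicted. Grasp.

play_rows(
  targets="0 0 0.03 0 -0.1;0 0 0.03 0 -0.1;0 0 0.02 0 -0.1;0 0 0.012 0 -0.1;0 0 0 0 -0.1;0 0 0 0 -0.3;0 0 0 0 -0.6;0 0 0 0 -1",
  force=15,
)

```text
t: 34.87
tool_pos: [0.5304, 0.2307, 0.1298]
orientation: [0.028, 3.138, 0.001]
contact_force: [0.4, 0.4, -0.3]
width: 0.253
grip_force: 0.0
```

play_rows(
  targets="0 0 0 0 -1;0 0 0 0 -1;0 0 0 0 -1;0 0 0 0 -1;0 0 0 0 -1;0 0 0 0 -1;0 0 0 0 -1;0 0 0 0 -1",
)

```text
t: 35.53
tool_pos: [0.5298, 0.2305, 0.1289]
orientation: [0.028, 3.139, 0.001]
contact_force: [-0.9, -0.1, 6.2]
width: 0.13
grip_force: 15.0
```

play_rows(
  targets="0.003 0 -0.0044 0 -1;0.003 0 -0.0044 0 -1;0.0034 0 -0.005 0 -1;0.0034 0 -0.005 0 -1;0.0034 0 -0.005 0 -1;0.0034 0 -0.005 0 -1;0.0034 0 -0.005 0 -1;0.0034 0 -0.005 0 -1",
)

```text
t: 36.2
tool_pos: [0.5018, 0.2308, 0.1668]
orientation: [-0.028, -3.14, 0.0]
contact_force: [-0.5, -0.0, -1.3]
width: 0.129
grip_force: 15.0
```

play_rows(
  targets="0 0 -0.02 0 -1;0 0 -0.03 0 -1;0 0 -0.03 0 -1;0 -0.02 0 0 -1;0 -0.03 0 0 -1;0 -0.03 0 0 -1;0 -0.03 0 0 -1;0 -0.03 0 0 -1",
)

```text
t: 36.87
tool_pos: [0.4994, 0.0898, 0.2468]
orientation: [-0.028, -3.141, -0.0]
contact_force: [-0.0, 0.4, -1.1]
width: 0.13
grip_force: 15.0
```

```bash
python3 st.py; python3 loc.py
```

```text
t 36.87 pos [0.4994 0.0898 0.2468] xax [-1.     0.018  0.   ] w_mm 11.9 grip 15.0 F [-0.   0.4 -1.1] j6 -1.61
TCP rail [-0.0806  0.3256  0.2468]
```

play_rows(
  targets="0 -0.01 0 0.071 -1;0 -0.04 0 0 -1;0 -0.04 0 0 -1;0 -0.04 0 0 -1;0 -0.04 0 0 -1;0 -0.04 0 0 -1;0 -0.04 0 0 -1;0 -0.04 0 0 -1",
)

```text
t: 37.53
tool_pos: [0.4741, -0.1996, 0.2469]
orientation: [0.14, 3.138, 0.0]
contact_force: [1.3, -1.3, -0.5]
width: 0.126
grip_force: 15.0
```

play_rows(
  targets="0.001 -0.0135 0 0 -1;0 0 0.04 0 -1;0 0 0.04 0 -1;0 0 0.04 0 -1;0 0 0.03 0 -1;0 0 0.02 0 -1;0 0 0.015 0 -1;0 0 0 0 -1",
)

```text
t: 38.2
tool_pos: [0.4702, -0.2089, 0.0581]
orientation: [-0.139, -3.132, -0.007]
contact_force: [0.8, 1.1, -1.2]
width: 0.126
grip_force: 15.0
```

```bash
python3 st.py; python3 loc.py
```

```text
t 38.2 pos [ 0.4702 -0.2089  0.0581] xax [-0.996  0.089  0.006] w_mm 11.6 grip 15.0 F [ 0.8  1.1 -1.2] j6 -2.14
TCP rail [-0.0831  0.0255  0.0581]
```

play_rows(
  targets="0 0 0.006 0 -1;0 0 0.006 0 -1;0 0 0 0 -1;-0.006 0 0 0 -1;-0.006 0 0 0 -1;-0.005 0 0 0 -1;-0.003 0 0 0 -1;0 0 0 0 -1",
  force=8,
)

```text
t: 38.87
tool_pos: [0.4926, -0.2136, 0.0504]
orientation: [-0.138, -3.136, 0.001]
contact_force: [-7.1, -0.4, 6.6]
width: 0.13
grip_force: 8.0
```

```bash
python3 st.py; python3 loc.py
```

```text
t 38.87 pos [ 0.4926 -0.2136  0.0504] xax [-0.996  0.088  0.002] w_mm 11.9 grip 8.0 F [-7.1 -0.4  6.6] j6 -2.11
TCP rail [-0.0604  0.0228  0.0504]
```

play_rows(
  targets="0.006 0 0 0 -1;0.006 0 0 0 -1;0.004 0 0 0 -1;0 0 0 0 -1;0 0 0.002 0 -1;0 0 0.002 0 -1;0 0 0 0 -1;0 0 0 0 -1",
  force=15,
)

```text
t: 39.53
tool_pos: [0.4767, -0.2117, 0.0453]
orientation: [-0.14, -3.138, -0.0]
contact_force: [-0.2, 0.5, -0.7]
width: 0.134
grip_force: 15.0
```

```bash
python3 st.py; python3 - <<'E'
from workcell import robot
from h import *
p=robot.snapshot("side")
cv2.imwrite("pics/m.png",cv2.resize(p["img"][200:300,350:480],None,fx=6,fy=6,interpolation=cv2.INTER_CUBIC)[:,:,::-1])
E
```

```text
t 39.53 pos [ 0.4767 -0.2117  0.0453] xax [-0.996  0.089  0.   ] w_mm 12.3 grip 15.0 F [-0.2  0.5 -0.7] j6 -2.13
```

View pics/m.png

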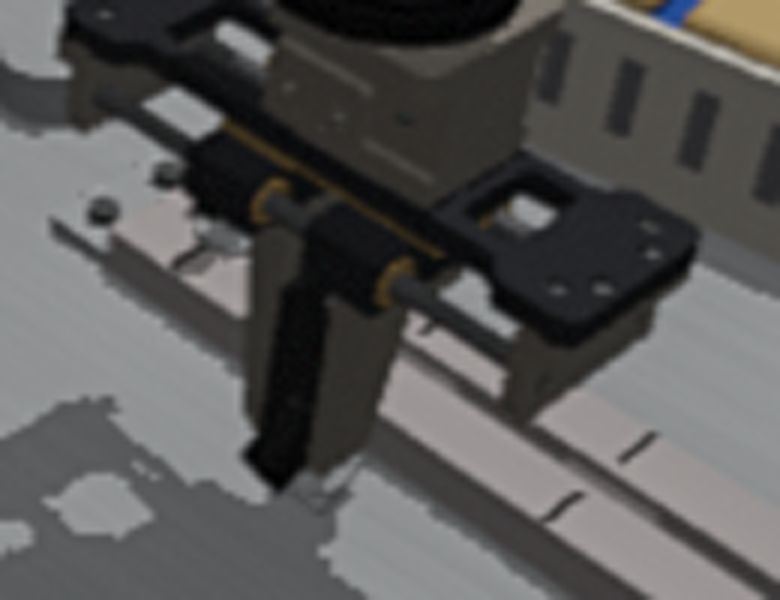

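The stud is still held, leaning toward the rail as before, head just above the bench. Push again from this lower height.

play_rows(
  targets="0 0 0.0012 0 -1;-0.004 0 0 0 -1;-0.004 0 0 0 -1;-0.003 0 0 0 -1;-0.003 0 0 0 -1;0 0 0 0 -1;0 0 0 0 -1;0 0 0 0 -1",
  force=8,
)

```text
t: 40.25
tool_pos: [0.4908, -0.213, 0.0443]
orientation: [0.14, 3.138, -0.0]
contact_force: [0.3, 0.4, -1.0]
width: 0.132
grip_force: 8.0
```

```bash
python3 st.py; python3 loc.py
```

```text
t 40.25 pos [ 0.4908 -0.213   0.0443] xax [-0.996  0.089 -0.   ] w_mm 12.1 grip 8.0 F [ 0.3  0.4 -1. ] j6 -2.12
TCP rail [-0.0622  0.0232  0.0443]
```

play_rows(
  targets="-0.003 0 -0.0007 0 -1;-0.003 0 -0.0007 0 -1;-0.003 0 -0.0007 0 -1;-0.003 0 -0.0007 0 -1;-0.003 0 -0.0005 0 -1;-0.002 0 -0.0005 0 -1;0 0 0 0 -1;0 0 0 0 -1",
)

```text
t: 40.92
tool_pos: [0.5079, -0.2145, 0.0481]
orientation: [0.14, 3.138, -0.0]
contact_force: [-2.2, -0.6, 0.3]
width: 0.129
grip_force: 8.0
```

```bash
python3 st.py; python3 loc.py side; python3 - <<'E'
from workcell import robot
from h import *
p=robot.snapshot("side"); s=robot.get_state(); t=s["tool_pos"]
R=cv2.Rodrigues(s["orientation"])[0]
u=-R[:,0]; n=np.array([0,0,1.])
# predicted pixels of foot corners & collar if upright vs leaned .5
for th in (0,.3,.6):
    ax=-u*0+np.cos(th)*n-np.sin(th)*u; xx=np.cos(th)*u+np.sin(th)*n
    P=[t-ax*.043+xx*d for d in(-.013,.013)]+[t-ax*.026-R[:,1]*.013]+[t-xx*.02-ax*.011-R[:,1]*.006]
    print(th,proj(P,p).round(1).tolist())
g=p["img"].max(2)
for r in range(262,290,2): print(r,g[r,384:424:2].tolist())
E
```

```text
t 40.92 pos [ 0.5079 -0.2145  0.0481] xax [-0.996  0.089 -0.001] w_mm 11.9 grip 8.0 F [-2.2 -0.6  0.3] j6 -2.1
side 0.64 mask c [388.2 232.6] bar c [388.4 229.7] 118 rail-frame bar [-0.0067  0.1169  0.049 ] world z.1285 [ 0.4657 -0.18    0.1285] bbox 382 396 223 242
TCP rail [-0.0451  0.0233  0.0481]
0 [[403.8, 279.7], [412.2, 273.9], [414.5, 274.3], [406.1, 271.2]]
0.3 [[408.0, 277.4], [416.4, 269.2], [417.0, 272.1], [407.1, 272.3]]
0.6 [[412.4, 273.7], [420.2, 263.8], [419.5, 269.3], [408.7, 272.5]]
262 [152, 153, 125, 97, 79, 66, 65, 67, 64, 21, 13, 15, 16, 12, 15, 48, 48, 50, 49, 51]
264 [148, 150, 152, 151, 126, 86, 68, 66, 32, 12, 18, 14, 12, 8, 18, 49, 49, 49, 45, 123]
266 [151, 148, 148, 150, 152, 151, 97, 78, 32, 10, 14, 8, 9, 9, 33, 49, 48, 45, 57, 146]
268 [96, 149, 149, 147, 148, 150, 150, 99, 57, 4, 10, 10, 9, 12, 39, 46, 46, 81, 148, 157]
270 [96, 92, 135, 150, 146, 147, 149, 152, 107, 7, 5, 7, 38, 76, 77, 56, 101, 163, 157, 155]
272 [132, 93, 92, 129, 150, 147, 147, 148, 152, 112, 17, 72, 93, 91, 97, 97, 65, 119, 159, 157]
274 [88, 92, 93, 91, 95, 91, 96, 147, 148, 151, 94, 97, 96, 96, 97, 82, 64, 61, 74, 148]
276 [118, 89, 91, 92, 92, 92, 89, 92, 97, 114, 95, 78, 72, 75, 65, 65, 64, 65, 63, 61]
278 [149, 92, 91, 91, 91, 93, 92, 92, 90, 79, 67, 98, 100, 76, 88, 86, 69, 65, 65, 65]
280 [95, 89, 92, 92, 92, 90, 92, 92, 92, 90, 82, 65, 71, 86, 104, 123, 95, 75, 64, 64]
282 [91, 92, 91, 91, 93, 92, 90, 91, 92, 92, 92, 91, 91, 90, 136, 149, 148, 106, 85, 65]
284 [90, 91, 92, 91, 91, 91, 93, 91, 91, 93, 91, 92, 90, 88, 94, 147, 147, 149, 149, 91]
286 [90, 90, 90, 92, 91, 91, 92, 91, 93, 90, 90, 92, 91, 93, 88, 94, 147, 146, 149, 122]
288 [93, 91, 89, 90, 91, 92, 91, 92, 91, 93, 91, 90, 91, 92, 92, 88, 129, 147, 146, 149]
```

play_rows(
  targets="0.003 0 0 0 -1;0.003 0 -0.01 0 -1;0 0 -0.02 0 -1;0 0 -0.02 0 -1;-0.013 -0.0355 0 0 -1;-0.013 -0.0355 0 0 -1;-0.0135 -0.0355 0 0 -1;-0.0135 -0.0358 0 0 -1",
  force=20,
)

```text
t: 41.73
tool_pos: [0.5423, -0.3622, 0.0995]
orientation: [0.14, 3.137, -0.002]
contact_force: [0.3, 0.3, -0.7]
width: 0.13
grip_force: 20.0
```

play_rows(
  targets="0 0 0 0.1208 -1;0 0 0 0.1208 -1;0 0 0 0.1208 -1;0 0 0 0.1208 -1;0 0 0 0.1208 -1;0 0 0 0.1208 -1;0 0 0 0.1208 -1;0 0 0 0.1208 -1",
)

```text
t: 42.4
tool_pos: [0.5419, -0.3607, 0.0991]
orientation: [1.59, 2.708, -0.0]
contact_force: [0.6, -0.4, -1.1]
width: 0.131
grip_force: 20.0
```

play_rows(
  targets="0 0 0 0.1208 -1;0 0 0 0.1208 -1;0 0 0 0.1208 -1;0 0 0 0.1208 -1;0 0 0 0.1208 -1;0 0 0 0 -1;0 0 0 0 -1;0 0 0 0 -1",
)

```text
t: 43.07
tool_pos: [0.5418, -0.3606, 0.0986]
orientation: [2.314, 2.124, 0.0]
contact_force: [-1.1, -0.5, -0.4]
width: 0.13
grip_force: 20.0
```

```bash
python3 st.py; python3 loc.py wrist
```

```text
t 43.07 pos [ 0.5418 -0.3606  0.0986] xax [ 0.086  0.996 -0.   ] w_mm 11.9 grip 20.0 F [-1.1 -0.5 -0.4] j6 -0.69
wrist 0.69 mask c [321.3 106.1] bar c [321.3 106.1] 0 rail-frame bar [ 0.003  -0.0386  0.049 ] world z.1285 [ 0.5497 -0.2824  0.1285] bbox 276 365 0 238
TCP rail [ 0.0017 -0.1192  0.0984]
```

play_rows(
  targets="0.001 0.0005 0 0 -1;0 0 0.015 0 -1;0 0 0.01 0 -1;0 0 0.006 0 -1;0 0 0.005 0 -1;0 0 0.004 0 -1;0 0 0.004 0 -1;0 0 0 0 -1",
  force=15,
)

```text
t: 43.83
tool_pos: [0.542, -0.3592, 0.0533]
orientation: [-2.317, -2.12, 0.0]
contact_force: [-1.0, 0.3, -1.1]
width: 0.131
grip_force: 15.0
```

```bash
python3 st.py; python3 loc.py
```

```text
t 43.83 pos [ 0.542  -0.3592  0.0533] xax [0.089 0.996 0.001] w_mm 12.1 grip 15.0 F [-1.   0.3 -1.1] j6 -0.68
TCP rail [ 0.0018 -0.1178  0.0533]
```

Head is inside the opening without contact force. Lower to the floor, release, then regrasp deeper.

play_rows(
  targets="0 0 0.002 0 -1;0 0 0.0015 0 -1;0 0 0 0 -1;0 0 0 0 -0.6;0 0 0 0 -0.5;0 0 0 0 -0.5;0 0 0 0 -0.5;0 0 0 0 -0.5",
)

```text
t: 44.5
tool_pos: [0.5424, -0.3596, 0.0508]
orientation: [2.318, 2.12, -0.0]
contact_force: [0.9, 0.6, -0.2]
width: 0.249
grip_force: 0.0
```

play_rows(
  targets="0 0 0.005 0 -0.5;0 0 0.0055 0 -0.5;0 0 0 0 -0.5;0 0 0 0 -0.7;0 0 0 0 -1;0 0 0 0 -1;0 0 0 0 -1;0 0 0 0 -1",
  force=10,
)

```text
t: 45.17
tool_pos: [0.5423, -0.3595, 0.0402]
orientation: [2.318, 2.121, -0.0]
contact_force: [1.1, 0.4, -0.9]
width: 0.126
grip_force: 10.0
```

```bash
python3 st.py; python3 loc.py side
```

```text
t 45.17 pos [ 0.5423 -0.3595  0.0402] xax [ 0.089  0.996 -0.   ] w_mm 11.6 grip 10.0 F [ 1.1  0.4 -0.9] j6 -0.68
side 0.78 mask c [389.1 231.5] bar c [389.3 228.8] 146 rail-frame bar [-0.0027  0.1178  0.049 ] world z.1285 [ 0.4692 -0.1796  0.1285] bbox 382 397 221 242
TCP rail [ 0.0022 -0.1181  0.0402]
```

play_rows(
  targets="0 0 0 0 -1;0 0 0 0 -1;0 0 0 0 -1;0 0 0 0 -1;0 0 -0.0015 0 -1;0 0 -0.0005 0 -1;0 0 0 0 -1;0 0 0 0 -1",
  force=40,
)

```text
t: 45.93
tool_pos: [0.5424, -0.3596, 0.0423]
orientation: [2.318, 2.12, -0.0]
contact_force: [0.1, 0.1, -1.0]
width: 0.126
grip_force: 40.0
```

play_rows(
  targets="0.006 0 0 0 -1;0.006 0 0 0 -1;0.006 0 0 0 -1;0.006 0 0 0 -1;0.006 0 0 0 -1;0 0 0 0 -1;0 0 0 0 -1;0 0 0 0 -1",
)

```text
t: 46.6
tool_pos: [0.5451, -0.3297, 0.0423]
orientation: [2.317, 2.121, -0.0]
contact_force: [0.1, -0.7, -1.2]
width: 0.124
grip_force: 40.0
```

```bash
python3 st.py; python3 loc.py side
```

```text
t 46.6 pos [ 0.5451 -0.3297  0.0423] xax [ 0.088  0.996 -0.   ] w_mm 11.4 grip 40.0 F [ 0.1 -0.7 -1.2] j6 -0.64
side 0.49 mask c [393.5 234.6] bar c [393.5 232.4] 153 rail-frame bar [-0.005   0.1038  0.049 ] world z.1285 [ 0.4662 -0.1912  0.1285] bbox 385 403 226 244
side 0.23 mask c [446.4 283.9] bar c [453.6 291.1] 178 rail-frame bar [-0.0485 -0.0748  0.049 ] world z.1285 [ 0.4162 -0.3381  0.1285] bbox 358 525 226 341
TCP rail [ 0.0022 -0.0884  0.0422]
```

play_rows(
  targets="0.01 0 0 0 -1;0.01 0 0 0 -1;0.01 0 0 0 -1;0.01 0 0 0 -1;0.01 0 0 0 -1;0.01 0 0 0 -1;0 0 0 0 -1;0 0 0 0 -1",
)

```text
t: 47.37
tool_pos: [0.5504, -0.2691, 0.0422]
orientation: [2.316, 2.122, -0.0]
contact_force: [0.1, 0.2, -0.8]
width: 0.128
grip_force: 40.0
```

```bash
python3 st.py; python3 loc.py side
```

```text
t 47.37 pos [ 0.5504 -0.2691  0.0422] xax [ 0.087  0.996 -0.   ] w_mm 11.7 grip 40.0 F [ 0.1  0.2 -0.8] j6 -0.56
side 0.65 mask c [393.3 234.4] bar c [393.5 232.4] 156 rail-frame bar [-0.0051  0.1039  0.049 ] world z.1285 [ 0.4661 -0.1911  0.1285] bbox 384 404 226 244
TCP rail [ 0.0023 -0.0284  0.0423]
```

play_rows(
  targets="0.01 0 0 0 -1;0.01 0 0 0 -1;0.01 0 0 0 -1;0.01 0 0 0 -1;0.01 0 0 0 -1;0.01 0 0 0 -1;0.009 0 0 0 -1;0 0 0 0 -1",
)

```text
t: 48.13
tool_pos: [0.5564, -0.199, 0.042]
orientation: [-2.315, -2.122, -0.0]
contact_force: [0.9, 0.5, 0.1]
width: 0.131
grip_force: 40.0
```

play_rows(
  targets="0 0 0 0 -1;0 0 0 0 -1;0 0 0 -0.1 -1;0 0 0 -0.1 -1;0 0 0 -0.1 -1;0 0 0 0 -1;0 0 0 0 -1;0 0 0 0 -1",
)

```text
t: 48.8
tool_pos: [0.5564, -0.2015, 0.0422]
orientation: [1.978, 2.44, 0.0]
contact_force: [-0.7, -0.7, 0.4]
width: 0.128
grip_force: 40.0
```

```bash
python3 st.py; python3 loc.py
```

```text
t 48.8 pos [ 0.5564 -0.2015  0.0422] xax [-0.207  0.978 -0.   ] w_mm 11.7 grip 40.0 F [-0.7 -0.7  0.4] j6 -0.76
TCP rail [0.0021 0.0405 0.0422]
```

play_rows(
  targets="0 0 0 -0.116 -1;0 0 0 -0.116 -1;0 0 0 -0.116 -1;0 0 0 -0.116 -1;0 0 0 -0.116 -1;0 0 0 -0.116 -1;0 0 0 -0.116 -1;0 0 0 0 -1",
)

```text
t: 49.47
tool_pos: [0.5554, -0.2015, 0.0418]
orientation: [-0.847, -3.023, 0.001]
contact_force: [-4.1, -2.5, -0.6]
width: 0.13
grip_force: 40.0
```

play_rows(
  targets="0 0 0 -0.116 -1;0 0 0 -0.116 -1;0 0 0 -0.116 -1;0 0 0 -0.114 -1;0 0 0 0 -1;0 0 0.0015 0 -1;0 0 0 0 -1;0 0 0 0 -1",
)

```text
t: 50.13
tool_pos: [0.5554, -0.201, 0.0402]
orientation: [-0.144, -3.136, -0.001]
contact_force: [-4.9, -0.7, -0.5]
width: 0.128
grip_force: 40.0
```

```bash
python3 st.py; python3 loc.py
```

```text
t 50.13 pos [ 0.5554 -0.201   0.0402] xax [-0.996  0.092  0.003] w_mm 11.8 grip 40.0 F [-4.9 -0.7 -0.5] j6 -2.03
TCP rail [0.001  0.0409 0.0402]
```

play_rows(
  targets="0 0 0 0 -0.5;0 0 0 0 -0.3;0 0 0 0 -0.3;0 0 0 0 -0.3;0 0 -0.02 0 -0.3;0 0 -0.04 0 -0.3;0 0 -0.04 0 -0.3;0 0 -0.04 0 -0.3",
)

```text
t: 50.8
tool_pos: [0.5563, -0.2007, 0.1821]
orientation: [-0.136, -3.139, -0.001]
contact_force: [0.0, 0.2, -0.3]
width: 0.348
grip_force: 0.0
```

play_rows(
  targets="0.02 0.02 -0.02 0 -0.1;0.02 0.02 -0.02 0 -0.1;0 0 0 0 -0.1;0 0 0 0 -0.1;0 0 0 0 -0.1;0 0 0 0 -0.1;0 0 0 0 -0.1;0 0 0 0 -0.1",
)

```text
t: 51.47
tool_pos: [0.5198, -0.1581, 0.2194]
orientation: [-0.135, -3.137, -0.002]
contact_force: [0.3, -0.6, 0.3]
width: 0.45
grip_force: 0.0
```

```bash
python3 st.py; python3 loc.py wrist side; cat > bars.py <<'E'
from workcell import robot
from h import *
r=(.5507,-.2417,-.0892)
p=robot.snapshot("wrist"); g=p["img"].max(2)
K=proj(W(r,[(0,.04,.06),(0,.12,.06)]),p); print("pred",K.round(1).tolist())
m=(g<62).astype(np.uint8); m[250:]=0
n,l,st,c=cv2.connectedComponentsWithStats(m)
for i in range(1,n):
    if 100<st[i,4]<3000:
        ys,xs=np.nonzero(l==i); R=cv2.minAreaRect(np.c_[xs,ys].astype(np.float32)); b=cv2.boxPoints(R); 
        e=[W((0,0,.0892),[ray(q,p,.06)-[.5507,-.2417,0]])[0][:2].round(4).tolist() for q in b]; print(st[i].tolist(),np.round(R[0],1),np.round(R[1],1),round(R[2]),"rail ctr",np.mean(e,0).round(4),e)
E
python3 bars.py
```

```text
t 51.47 pos [ 0.5198 -0.1581  0.2194] xax [-0.996  0.086  0.002] w_mm 41.4 grip 0.0 F [ 0.3 -0.6  0.3] j6 -2.0
wrist 0.58 mask c [342.5 212.3] bar c [341.6 209. ] 127 rail-frame bar [-0.0062  0.1058  0.049 ] world z.1285 [ 0.5283 -0.1396  0.1285] bbox 332 354 196 231
side 0.72 mask c [393.  234.5] bar c [393.5 232.3] 155 rail-frame bar [-0.0049  0.1039  0.049 ] world z.1285 [ 0.4662 -0.1911  0.1285] bbox 384 403 226 244
TCP rail [-0.038   0.0806  0.2203]
pred [[283.9, 216.4], [354.6, 216.7]]
[564, 160, 52, 76, 851] [589.3 198.8] [70.9 35.6] 69 rail ctr [-0.0208  0.3815] [[-0.0519, 0.3415], [-0.0662, 0.3741], [0.0093, 0.4223], [0.0254, 0.3882]]
[333, 195, 19, 34, 191] [341.2 211.6] [ 9.3 34.5] 21 rail ctr [-0.0057  0.1046] [[0.0115, 0.093], [-0.0267, 0.1062], [-0.0229, 0.116], [0.0155, 0.1031]]
[282, 199, 10, 35, 103] [286.5 216. ] [34.  9.] 90 rail ctr [-0.0002  0.0429] [[-0.0205, 0.0384], [-0.0205, 0.0484], [0.0201, 0.0475], [0.0201, 0.0372]]
[271, 225, 16, 25, 258] [278.5 237. ] [24. 15.] 90 rail ctr [0.0252 0.033 ] [[0.0104, 0.0249], [0.0103, 0.0421], [0.0401, 0.0413], [0.0402, 0.0237]]
[356, 227, 15, 23, 246] [363. 238.] [22. 14.] 90 rail ctr [0.0262 0.1306] [[0.0125, 0.122], [0.0124, 0.138], [0.0398, 0.1393], [0.0399, 0.123]]
```

Stud at station 2 measures well; the station 3 one was knocked to rail y ≈ 0.104 and turned ~0.33 rad. Regrasp and put it back.

play_rows(
  targets="-0.0175 0.011 0 0 -0.1;-0.0175 0.0115 0 0.111 -0.1;0 0 0 0.111 -0.1;0 0 0.03 0.111 -0.1;0 0 0.04 0 -0.1;0 0 0.04 0 -0.1;0 0 0.03 0 -0.1;0 0 0 0 -0.1",
  force=8,
)

```text
t: 52.38
tool_pos: [0.5517, -0.136, 0.0734]
orientation: [-0.65, -3.06, -0.005]
contact_force: [-0.3, 1.0, -0.4]
width: 0.447
grip_force: 0.0
```

```bash
python3 st.py; python3 loc.py
```

```text
t 52.38 pos [ 0.5517 -0.136   0.0734] xax [-0.914  0.407  0.013] w_mm 41.1 grip 0.0 F [-0.3  1.  -0.4] j6 -1.61
TCP rail [-0.0084  0.1054  0.0734]
```

play_rows(
  targets="-0.006 -0.0005 0 0 -0.1;0 0 0.015 0 -0.1;0 0 0.012 0 -0.1;0 0 0.006 0 -0.1;0 0 0 0 -0.1;0 0 0 0 -0.6;0 0 0 0 -1;0 0 0 0 -1",
)

```text
t: 53.05
tool_pos: [0.5627, -0.1416, 0.0487]
orientation: [0.652, 3.072, -0.001]
contact_force: [-0.3, 0.1, -0.3]
width: 0.254
grip_force: 0.0
```

play_rows(
  targets="0 0 0 0 -1;0 0 0 0 -1;0 0 0 0 -1;0 0 0 0 -1;0 0 0 0 -1;0 0 0 0 -1;0 0 0 0 -1;0 0 0 0 -1",
)

```text
t: 53.72
tool_pos: [0.5629, -0.1415, 0.0484]
orientation: [0.652, 3.071, -0.0]
contact_force: [2.3, 1.9, 5.8]
width: 0.173
grip_force: 7.8
```

```bash
python3 st.py; python3 loc.py; python3 -c "
from workcell import robot
print(robot.get_state()['wrist_torque'].round(2))"
```

```text
t 53.72 pos [ 0.5629 -0.1415  0.0484] xax [-0.914  0.407 -0.002] w_mm 15.9 grip 7.8 F [2.3 1.9 5.8] j6 -1.61
TCP rail [0.0032 0.1009 0.0484]
[ 0.49 -0.57 -0.01]
```

play_rows(
  targets="0 0 0 0 -1;0 0 0 0 -1;0 0 0 0 -1;0 0 0 0 -1;0 0 0 0 -1;0 0 0 0 -1;0 0 0 0 -1;0 0 0 0 -1",
  force=30,
)

```text
t: 54.38
tool_pos: [0.5631, -0.1412, 0.0484]
orientation: [0.653, 3.071, 0.001]
contact_force: [2.7, 4.1, 6.1]
width: 0.16
grip_force: 27.8
```

```bash
python3 st.py; python3 loc.py; python3 -c "
from workcell import robot
print(robot.get_state()['wrist_torque'].round(2))"
```

```text
t 54.38 pos [ 0.5631 -0.1412  0.0484] xax [-0.914  0.407 -0.002] w_mm 14.7 grip 27.8 F [2.7 4.1 6.1] j6 -1.61
TCP rail [0.0034 0.1012 0.0484]
[ 0.73 -0.73 -0.08]
```

play_rows(
  targets="0 0 -0.0015 0 -1;0.0012 0.0035 0 0 -1;0.0012 0.0035 0 0 -1;0.0012 0.0035 0 0 -1;0.0012 0.0035 0 0 -1;0 0 0 0 -1;0 0 0 0 -1;0 0 0 0 -1",
)

```text
t: 55.05
tool_pos: [0.5649, -0.1273, 0.0496]
orientation: [0.652, 3.069, -0.001]
contact_force: [6.1, -1.5, 0.1]
width: 0.126
grip_force: 29.9
```

```bash
python3 st.py; python3 loc.py side
```

```text
t 55.05 pos [ 0.5649 -0.1273  0.0496] xax [-0.914  0.407 -0.004] w_mm 11.6 grip 29.9 F [ 6.1 -1.5  0.1] j6 -1.58
side 0.43 mask c [386.6 233.8] bar c [385.7 230.5] 108 rail-frame bar [-0.0133  0.1187  0.049 ] world z.1285 [ 0.4603 -0.1781  0.1285] bbox 380 394 224 243
side 0.22 mask c [285.2 162. ] bar c [291.  155.8] 544 rail-frame bar [0.0327 0.533  0.049 ] world z.1285 [0.5301 0.1668 0.1285] bbox 233 326 126 200
TCP rail [0.0039 0.1151 0.0496]
```

play_rows(
  targets="0.0012 0.0035 0 0 -1;0 0 0 -0.083 -1;0 0 0 -0.083 -1;0 0 0 -0.083 -1;0 0 0 -0.083 -1;0 0 0 0 -1;0 0 0 0 -1;0 0 0 0 -1",
)

```text
t: 55.82
tool_pos: [0.5656, -0.1222, 0.0496]
orientation: [0.137, 3.134, 0.002]
contact_force: [7.3, 5.2, 0.9]
width: 0.132
grip_force: 29.9
```

```bash
python3 st.py; python3 loc.py side
```

```text
t 55.82 pos [ 0.5656 -0.1222  0.0496] xax [-0.996  0.087 -0.004] w_mm 12.1 grip 29.9 F [7.3 5.2 0.9] j6 -1.91
side 0.64 mask c [386.1 233.7] bar c [385.8 230.2] 106 rail-frame bar [-0.0125  0.1193  0.049 ] world z.1285 [ 0.461  -0.1776  0.1285] bbox 380 392 224 243
TCP rail [0.0042 0.1203 0.0496]
```

Release gently, rise and measure.

play_rows(
  targets="0 0 0.001 0 -1;0 0 0 0 -1;0 0 0 0 -0.5;0 0 0 0 -0.3;0 0 0 0 -0.3;0 0 0 0 -0.3;0 0 -0.03 0 -0.3;0 0 -0.04 0 -0.3",
  force=15,
)

```text
t: 56.58
tool_pos: [0.5598, -0.1216, 0.1141]
orientation: [-0.136, -3.128, -0.006]
contact_force: [0.9, -0.8, 0.3]
width: 0.349
grip_force: 0.0
```

play_rows(
  targets="0 0 -0.04 0 -0.3;0 0 -0.04 0 -0.3;0.02 -0.02 -0.02 0 -0.3;0.02 -0.02 0 0 -0.3;0 0 0 0 -0.3;0 0 0 0 -0.3;0 0 0 0 -0.3;0 0 0 0 -0.3",
)

```text
t: 57.25
tool_pos: [0.5203, -0.1586, 0.217]
orientation: [-0.135, -3.137, -0.002]
contact_force: [-1.0, 0.1, -0.4]
width: 0.352
grip_force: 0.0
```

```bash
python3 st.py; python3 loc.py side; python3 bars.py
```

```text
t 57.25 pos [ 0.5203 -0.1586  0.217 ] xax [-0.996  0.086  0.002] w_mm 32.4 grip 0.0 F [-1.   0.1 -0.4] j6 -2.0
side 0.75 mask c [387.8 231.8] bar c [388.4 229. ] 142 rail-frame bar [-0.0047  0.1186  0.049 ] world z.1285 [ 0.4675 -0.1787  0.1285] bbox 381 396 222 242
side 0.33 mask c [449.  284.7] bar c [455.5 293. ] 359 rail-frame bar [-0.0498 -0.0795  0.049 ] world z.1285 [ 0.4148 -0.3419  0.1285] bbox 358 526 225 342
TCP rail [-0.0375  0.0801  0.2173]
pred [[284.0, 216.9], [355.3, 217.2]]
[566, 160, 54, 77, 888] [592.8 199.1] [71.8 36.6] 68 rail ctr [-0.0209  0.3824] [[-0.0518, 0.3418], [-0.0665, 0.375], [0.0091, 0.4237], [0.0256, 0.3891]]
[348, 195, 14, 55, 331] [354.5 222. ] [54. 13.] 90 rail ctr [0.0066 0.1193] [[-0.0257, 0.1111], [-0.0258, 0.1254], [0.0389, 0.1279], [0.0389, 0.1129]]
[281, 199, 13, 51, 326] [287. 224.] [50. 12.] 90 rail ctr [0.0091 0.0431] [[-0.0209, 0.0372], [-0.0209, 0.0505], [0.0391, 0.0493], [0.0392, 0.0354]]
```

Both studs are across the rail at stations 2 and 3. Now shut the bin.

play_rows(
  targets="0.0094 0.0383 -0.01 0 -0.6;0.0094 0.0383 0 0 -0.6;0.0094 0.0383 0 0 -0.6;0.0094 0.0383 0 0 -0.6;0.0094 0.0383 0 0 -0.6;0.0094 0.0383 0 0 -0.6;0.0094 0.0383 0 0 -0.6;0.0094 0.0383 0 0 -0.6",
)

```text
t: 58.07
tool_pos: [0.4713, 0.1547, 0.2281]
orientation: [0.135, 3.139, 0.0]
contact_force: [1.1, -0.3, -0.3]
width: 0.204
grip_force: 0.0
```

play_rows(
  targets="0.0094 0.0383 0 0 -0.6;0.0094 0.0383 0 0 -0.6;0 0 0 0.1156 -0.6;0 0 0 0.1156 -0.6;0 0 0 0.1156 -0.6;0 0 0 0.1156 -0.6;0 0 0 0.1156 -0.6;0 0 0 0.1156 -0.6",
)

```text
t: 58.73
tool_pos: [0.4597, 0.2309, 0.2278]
orientation: [-1.201, -2.902, 0.001]
contact_force: [0.3, -1.2, 0.3]
width: 0.199
grip_force: 0.0
```

play_rows(
  targets="0 0 0 0.1156 -0.6;0 0 0 0.1156 -0.6;0 0 0 0.1156 -0.6;0 0 0 0.1156 -0.6;0 0 0 0.1156 -0.6;0 0 0 0.1156 -0.6;0 0 0 0.1156 -0.6;0 0 0 0 -0.6",
)

```text
t: 59.4
tool_pos: [0.4597, 0.2308, 0.2278]
orientation: [-2.244, -2.198, 0.001]
contact_force: [0.2, 0.4, -0.3]
width: 0.197
grip_force: 0.0
```

```bash
python3 st.py; python3 - <<'E'
from workcell import robot
from h import *
p=robot.snapshot("scene")
print([(round(d["conf"],2),d["point"]) for d in robot.outline_of(p,"bin_handle")[:3]],proj([(.4594,.232,.087)],p))
E
```

```text
t 59.4 pos [0.4597 0.2308 0.2278] xax [ 0.021  1.    -0.   ] w_mm 18.1 grip 0.0 F [ 0.2  0.4 -0.3] j6 0.25
[(0.69, [313.8, 329.1]), (0.45, [223.4, 322.4])] [[354.11704921 291.86021982]]
```

play_rows(
  targets="0 0 0.03 0 -0.6;0 0 0.03 0 -0.6;0 0 0.03 0 -0.6;0 0 0.025 0 -0.6;0 0 0.015 0 -0.6;0 0 0.0065 0 -0.6;0 0 0 0 -0.6;0 0 0 0 -1",
  force=20,
)

```text
t: 60.17
tool_pos: [0.4603, 0.2306, 0.0923]
orientation: [2.24, 2.202, 0.001]
contact_force: [0.3, -0.3, 0.4]
width: 0.147
grip_force: 0.0
```

play_rows(
  targets="0 0 0 0 -1;0 0 0 0 -1;0 0 0 0 -1;0 0 0 0 -1;0 0 0 0 -1;0 0 0 0 -1;0 0 0 0 -1;0 0 0 0 -1",
)

```text
t: 60.83
tool_pos: [0.4595, 0.2307, 0.0927]
orientation: [-2.241, -2.201, 0.001]
contact_force: [-5.2, 0.0, 3.6]
width: 0.103
grip_force: 20.0
```

```bash
python3 st.py
```

```text
t 60.83 pos [0.4595 0.2307 0.0927] xax [0.018 1.    0.   ] w_mm 9.5 grip 20.0 F [-5.2  0.   3.6] j6 0.25
```

play_rows(
  targets="0 0.0037 -0.0049 0 -1;0 0.0038 -0.0049 0 -1;0 0.0042 -0.0046 0 -1;0 0.0042 -0.0045 0 -1;0 0.0046 -0.0041 0 -1;0 0.0046 -0.0041 0 -1;0 0.005 -0.0036 0 -1;0 0.0051 -0.0036 0 -1",
)

```text
t: 61.5
tool_pos: [0.4935, 0.23, 0.1276]
orientation: [-2.239, -2.199, 0.005]
contact_force: [-11.9, -1.2, 12.2]
width: 0.099
grip_force: 20.0
```

play_rows(
  targets="0 0.0053 -0.0031 0 -1;0 0.0053 -0.003 0 -1;0 0.0056 -0.0026 0 -1;0 0.0057 -0.0025 0 -1;0 0.002 -0.0005 0 -1;0 0.001 0 0 -1;0 0 0 0 -1;0 0 0 0 -1",
)

```text
t: 62.17
tool_pos: [0.5165, 0.2295, 0.1389]
orientation: [-2.237, -2.198, 0.011]
contact_force: [-18.3, -2.0, 12.9]
width: 0.106
grip_force: 20.0
```

```bash
python3 st.py
```

```text
t 62.17 pos [0.5165 0.2295 0.1389] xax [ 0.018  1.    -0.001] w_mm 9.7 grip 20.0 F [-18.3  -2.   12.9] j6 0.22
```

play_rows(
  targets="0 -0.002 0 0 -0.5;0 -0.001 0 0 -0.4;0 0 0 0 -0.4;0 0 0 0 -0.4;0 0 0 0 -0.4;0 0 -0.03 0 -0.4;0 0 -0.04 0 -0.4;0 0 -0.04 0 -0.4",
)

```text
t: 62.83
tool_pos: [0.5162, 0.229, 0.2479]
orientation: [-2.241, -2.2, 0.004]
contact_force: [0.4, 0.8, 1.1]
width: 0.298
grip_force: 0.0
```

play_rows(
  targets="-0.04 0 0 0 -0.4;-0.04 0 0 0 -0.4;-0.04 0 0 0 -0.4;-0.04 0 0 0 -0.4;-0.04 0 0 0 -0.4;-0.04 0 0 0 -0.4;-0.04 0 0 0 -0.4;0 0 0 0 -0.4",
)

```text
t: 63.5
tool_pos: [0.5118, -0.0571, 0.2479]
orientation: [2.248, 2.191, -0.003]
contact_force: [-0.4, -0.4, -0.4]
width: 0.299
grip_force: 0.0
```

play_rows(
  targets="-0.04 0 0 0 -0.4;-0.04 0 0 0 -0.4;-0.01 0 0 0 -0.4;0 0 0 0 -0.4;0 0 0 0 -0.4;0 0 0 0 -0.4;0 0 0 0 -0.4;0 0 0 0 -0.4",
)

```text
t: 64.17
tool_pos: [0.5102, -0.1393, 0.2477]
orientation: [-2.24, -2.203, -0.0]
contact_force: [-1.0, 0.6, -0.1]
width: 0.296
grip_force: 0.0
```

```bash
python3 st.py; python3 loc.py side wrist; python3 bars.py; python3 - <<'E'
from workcell import robot
from h import *
for n in("side","scene"):
    p=robot.snapshot(n)
    print(n,[(round(d["conf"],2),d["point"],int(d["region"].sum())) for d in robot.outline_of(p,"bin_handle")[:2]],"shut/open pred",proj(W((.5615,.230,-.019),[(-.045,0,.135),(-.1021,0,.0895)]),p).round().tolist())
    a=cv2.imread(f"pics/{n}0.png")[:,:,::-1].astype(int); d=np.abs(a-p["img"]).max(2)>40
    print("changed px in cabinet/handle zone",int(d[130:200,240:360].sum()) if n=="side" else int(d[240:380,240:345].sum()))
E
```

```text
t 64.17 pos [ 0.5102 -0.1393  0.2477] xax [0.017 1.    0.   ] w_mm 27.2 grip 0.0 F [-1.   0.6 -0.1] j6 -0.48
side 0.55 mask c [388.5 231.7] bar c [388.6 228.8] 144 rail-frame bar [-0.004   0.1187  0.049 ] world z.1285 [ 0.4682 -0.1787  0.1285] bbox 382 396 221 242
wrist 0.73 mask c [360.8 160.9] bar c [358.6 160.2] 90 rail-frame bar [-0.0041  0.1235  0.049 ] world z.1285 [ 0.5476 -0.1065  0.1285] bbox 345 378 151 168
TCP rail [-0.0494  0.0976  0.2477]
pred [[355.9, 228.3], [362.9, 164.4]]
[485, 112, 16, 8, 121] [492.5 115.5] [ 7. 15.] 90 rail ctr [0.1392 0.1855] [[0.13, 0.1886], [0.1467, 0.1899], [0.1485, 0.1824], [0.1316, 0.1812]]
[482, 137, 16, 10, 115] [489.8 141.4] [15.1  7.5] 10 rail ctr [0.1425 0.1569] [[0.1338, 0.1536], [0.1335, 0.162], [0.1512, 0.1602], [0.1515, 0.1518]]
[345, 156, 34, 11, 113] [361.3 161.6] [33.1  9.8] 4 rail ctr [-0.0022  0.1232] [[-0.0215, 0.1173], [-0.0218, 0.1287], [0.0168, 0.1291], [0.0175, 0.1176]]
[480, 161, 15, 11, 111] [487.2 166.1] [15.7  7.3] 16 rail ctr [0.1459 0.1285] [[0.1362, 0.1262], [0.1368, 0.1345], [0.1555, 0.1308], [0.155, 0.1224]]
[343, 216, 32, 34, 513] [358.5 232.5] [33. 31.] 90 rail ctr [0.0038 0.0342] [[-0.0175, 0.0548], [0.0205, 0.0576], [0.0257, 0.0137], [-0.0134, 0.0109]]
[285, 227, 13, 23, 221] [291. 238.] [22. 12.] 90 rail ctr [-0.0798  0.0211] [[-0.0879, 0.0354], [-0.073, 0.0364], [-0.0715, 0.0068], [-0.0867, 0.0057]]
side [(0.75, [159.7, 289.6], 3372)] shut/open pred [[270.0, 147.0], [254.0, 170.0]]
changed px in cabinet/handle zone 210
scene [(0.84, [301.4, 309.1], 1164), (0.23, [156.1, 264.1], 1845)] shut/open pred [[330.0, 293.0], [354.0, 291.0]]
changed px in cabinet/handle zone 0
```

play_rows(
  targets="-0.03 0 0 0 -0.4;-0.03 0 0 0 -0.4;-0.03 0 0 0 -0.4;-0.03 0 0 0 -0.4;0 0 0 0 -0.4;0 0 0 0 -0.4;0 0 0 0 -0.4;0 0 0 0 -0.4",
)

```text
t: 65.28
tool_pos: [0.5079, -0.2596, 0.2476]
orientation: [-2.241, -2.201, -0.0]
contact_force: [0.1, 0.0, 0.4]
width: 0.301
grip_force: 0.0
```

```bash
python3 st.py; python3 bars.py
```

```text
t 65.28 pos [ 0.5079 -0.2596  0.2476] xax [0.018 1.    0.   ] w_mm 27.7 grip 0.0 F [0.1 0.  0.4] j6 -0.67
pred [[359.4, 129.8], [367.3, 53.2]]
[500, 0, 18, 11, 112] [507.    2.3] [ 7.9 19.7] 60 rail ctr [0.1374 0.1779] [[0.1269, 0.1759], [0.1424, 0.1858], [0.1479, 0.18], [0.1324, 0.17]]
[497, 24, 19, 17, 165] [506.  32.] [ 8.  23.3] 63 rail ctr [0.1428 0.1508] [[0.1304, 0.1484], [0.1499, 0.1596], [0.1553, 0.1532], [0.1358, 0.1419]]
[347, 47, 38, 14, 145] [365.  58.] [36. 12.] 18 rail ctr [-0.0019  0.115 ] [[-0.0222, 0.1136], [-0.0193, 0.125], [0.0184, 0.1166], [0.0157, 0.105]]
[494, 55, 18, 13, 149] [502.5  61.1] [ 8.7 19.4] 76 rail ctr [0.1458 0.1227] [[0.1341, 0.1238], [0.1532, 0.1298], [0.1574, 0.1217], [0.1383, 0.1156]]
[492, 84, 17, 11, 139] [500.   89.3] [ 8.2 17.3] 81 rail ctr [0.1495 0.0943] [[0.1389, 0.0963], [0.1568, 0.1005], [0.1603, 0.0924], [0.1422, 0.0881]]
[489, 113, 17, 8, 125] [497.  116.5] [ 7. 16.] 90 rail ctr [0.1528 0.0657] [[0.143, 0.0688], [0.1609, 0.0701], [0.1627, 0.0626], [0.1447, 0.0613]]
[487, 138, 16, 9, 118] [494.5 141.9] [15.6  7.4] 7 rail ctr [0.1564 0.0376] [[0.1476, 0.0339], [0.1469, 0.0422], [0.1651, 0.0413], [0.166, 0.033]]
[485, 162, 15, 11, 109] [492.  166.4] [16.1  7. ] 18 rail ctr [0.1599 0.0095] [[0.1498, 0.0079], [0.1507, 0.0157], [0.1699, 0.0111], [0.1691, 0.0032]]
[483, 185, 14, 12, 101] [489.7 190. ] [16.3  6.6] 24 rail ctr [ 0.1635 -0.019 ] [[0.1528, -0.0194], [0.1544, -0.0118], [0.1741, -0.0186], [0.1725, -0.0262]]
[285, 227, 13, 23, 218] [291. 238.] [22. 12.] 90 rail ctr [-0.0713 -0.098 ] [[-0.0794, -0.0838], [-0.0646, -0.0827], [-0.0631, -0.1123], [-0.0782, -0.1134]]
[345, 227, 12, 23, 211] [350.5 238. ] [22. 11.] 90 rail ctr [ 0.003  -0.0927] [[-0.0053, -0.0784], [0.0083, -0.0775], [0.0114, -0.107], [-0.0025, -0.108]]
```

```bash
python3 - <<'E'
from workcell import robot
from h import *
p=robot.snapshot("wrist"); g=p["img"].max(2)
for r in range(106,152,3): print(r,g[r,326:396:3].tolist())
E
```

```text
106 [171, 131, 104, 215, 211, 214, 211, 213, 214, 213, 214, 158, 122, 217, 214, 214, 214, 213, 213, 215, 174, 165, 168, 164]
109 [170, 129, 111, 213, 212, 213, 211, 212, 214, 213, 214, 159, 125, 216, 213, 214, 214, 213, 214, 216, 168, 166, 166, 164]
112 [171, 109, 115, 214, 210, 213, 211, 213, 213, 213, 214, 158, 126, 215, 214, 214, 214, 213, 214, 215, 168, 164, 167, 162]
115 [171, 109, 117, 214, 210, 212, 211, 213, 213, 212, 214, 157, 131, 215, 214, 214, 213, 214, 213, 212, 166, 165, 166, 162]
118 [171, 109, 122, 214, 210, 212, 211, 214, 212, 208, 207, 212, 211, 214, 214, 214, 213, 214, 214, 209, 166, 164, 166, 161]
121 [170, 108, 133, 216, 208, 211, 212, 186, 148, 212, 213, 214, 215, 216, 214, 216, 216, 215, 214, 202, 164, 164, 166, 161]
124 [170, 108, 139, 168, 100, 105, 94, 60, 67, 64, 62, 71, 81, 90, 95, 112, 136, 166, 193, 192, 165, 165, 166, 162]
127 [169, 107, 168, 117, 112, 106, 78, 66, 72, 73, 75, 76, 76, 76, 74, 76, 74, 73, 80, 176, 164, 165, 166, 160]
130 [169, 106, 182, 126, 123, 122, 90, 62, 66, 68, 68, 70, 71, 73, 75, 75, 73, 73, 124, 178, 163, 166, 166, 160]
133 [154,
[... 158 characters left out ...]
 185, 216, 217, 217, 211, 214, 212, 210, 211, 215, 165, 162, 164, 163, 160]
139 [131, 106, 196, 209, 210, 209, 210, 213, 211, 212, 206, 126, 215, 213, 213, 213, 214, 214, 214, 164, 162, 165, 163, 160]
142 [131, 102, 201, 209, 210, 209, 210, 213, 210, 211, 202, 126, 215, 211, 214, 213, 214, 214, 212, 165, 161, 165, 163, 160]
145 [130, 102, 203, 206, 208, 208, 209, 213, 210, 213, 121, 125, 215, 211, 213, 213, 214, 214, 209, 164, 162, 164, 162, 161]
148 [130, 101, 209, 206, 208, 207, 207, 211, 209, 213, 123, 134, 215, 211, 212, 213, 213, 214, 201, 165, 163, 164, 162, 161]
151 [129, 104, 208, 205, 206, 206, 206, 210, 206, 211, 123, 144, 214, 210, 211, 211, 213, 213, 191, 164, 162, 164, 162, 162]
```

```bash
python3 -c "
from workcell import robot
print(robot.close_job())"
```

```text
the job is handed in; nothing more can be done
None
```

I handed the job in, with no verdict shown: both studs present are locked across the rail at stations 2 and 3, the bin is shut, and the robot stands clear.

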